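# Close the lint trap: slide the cover home, draw it down square with two knobs

### The job

The drain's lint trap has been cleaned: put its aluminium cover back. Slide the cover under the two red knobs until it gently meets both studs, then tighten the knobs clockwise in small alternate turns, so that neither end of the cover ever gets more than about 3 mm ahead of the other, until the whole cover sits down on the trap's rim and both knobs are snug but not overtightened. Let go, and leave everything else on the table where it is.

Things in the scene. Friction and masses are not known exactly. Their poses are not given: they have to be found in the camera images.
- trap: Lint trap, fixed to the table: grey box 150 x 250 mm (x, y), 85 mm high, open on top, a steel strainer inside. Origin: centre of its underside. z up; x points to the side with the black hose spigot, away from the robot (within 0.25 rad), y to its left. Its flat rim is 85 mm above the origin; the cover is drawn down onto it.
- seal_top (a point): Centre of the top of the black soft rubber seal (round section) around the trap's mouth (104 x 144 mm, between the studs), 89 mm above the trap's origin: it stands 4 mm proud of the rim when free. It gives 1 mm per 5 N at each end, so the cover is pressed down to the rim with 20 N at each end.
- studs: Two upright steel studs 10 mm thick, fixed on the trap's rim, one up through each knob. Origin: midway between them at rim height (85 mm above the trap's origin), axes as the trap's; the studs stand at y = +85 and -85 mm. They stop the cover when it is home and bear no more than 40 N.
- knob_left: Red hand knob on the trap's left stud (trap y = +85 mm, x = 0). Origin: at its underside, a steel collar 22 mm wide, 9 mm high; then a round grip 42 mm wide, 8 to 34 mm above the origin, white pointer (its x axis) on top. Clockwise from above tightens: 2 mm down per rad, to 2 mm above the rim at most. Its underside starts 11.6 to 12.6 mm above the rim, at least 1.6 mm clear of a cover on the seal.
- knob_right: The same knob on the right stud (y = -85 mm), at its own start height. Both turn freely until the collar bears on the cover; then the turning torque grows by about 0.009 Nm per N of clamping (0.2 Nm at the rim, then steeply; at rest friction holds it). Snug: 0.35 to 0.8 Nm, 30 to 90 N; over 110 N is overtightened. Fingers gripping with 12 to 20 N slip round the grip when it is snug.
- cover: Loose cover, 0.5 to 0.8 kg: aluminium plate 110 x 224 x 6 mm (x, y, z). Origin: centre of its underside, z up. Two slots 15 mm wide at y = +85 and -85 mm are open at its +x edge and end at x = -5 mm: it slides to the trap's +x, under the collars and around the studs. Home: origin straight above the trap's, axes alike. To clear the collars it enters 72 mm or more short of home.
- handle (a point): Centre of the black bar handle on the cover, 30 mm above the cover's origin and 2 mm to its -x, over the balance point. The bar lies along the cover's x: 62 mm long, 14 mm wide (pinch it across y), 18 mm high, on two posts 14 mm wide with 15 mm of room beneath the bar. Held lightly, the cover can pitch in the fingers.
- cleaner: Bystander: white cleaner bottle, 68 mm wide, 190 mm tall. Origin at its underside.
- brush: Bystander: brush, 200 mm, lying. Origin at its underside.
- screwdriver: Bystander: screwdriver, 200 mm, lying. Origin at its underside.
- scoop: Bystander: blue measuring cup, 72 mm wide, 70 mm tall. Origin at its underside.
- spare_knob: Bystander: spare red knob in the grey parts tray. Origin at its underside.
- spare_ring: Bystander: spare rubber ring in the grey parts tray. Origin at its underside.
- wrench: Bystander: wrench, 180 mm, lying. Origin at its underside.
There are look-alikes about, which are no part of the job. Leave any brown or turquoise look-alike of the cover alone.

How it is judged:
On the way, in this order (a step that is already met when the one before it is completed fails the run):
1. the cover lies home under both knobs, around both studs, not yet drawn down (x of cover in the frame of trap between -0.005 and 0.004 m and y of cover in the frame of trap between -0.005 and 0.005 m and z of cover in the frame of trap between 0.0866 and 0.0905 m and angle between the z axis of cover and the z axis of trap, either way round below 0.02 rad), for 0.2 s.
2. the cover is drawn down square onto the trap's rim (x of cover in the frame of trap between -0.005 and 0.004 m and y of cover in the frame of trap between -0.005 and 0.005 m and z of cover in the frame of trap below 0.0864 m and angle between the z axis of cover and the z axis of trap, either way round below 0.01 rad), for 0.1 s.
At the end, for the whole second after the job is handed in: The cover is home (its origin within 5 mm of straight above the trap's) and down on the rim (underside less than 1.4 mm above it, tilted less than 0.010 rad), each knob clamps it with more than 30 N, and nothing moves (all of step 2 and contact force between each of knob_left, knob_right and cover above 30 N and linear speed of cover below 0.01 m/s and angular speed of each of knob_left, knob_right below 0.1 rad/s); the robot touches nothing.
It fails at once if one end of the cover is drawn down more than about 3.5 mm ahead of the other (tilted over 0.021 rad to the trap with a knob bearing on it) (x of cover in the frame of trap between -0.005 and 0.004 m and y of cover in the frame of trap between -0.005 and 0.005 m and contact force between any of knob_left, knob_right and cover above 6 N and angle between the z axis of cover and the z axis of trap, either way round above 0.021 rad).
It fails at once if a knob is overtightened: it clamps the cover with more than 110 N (contact force between any of knob_left, knob_right and cover above 110 N).
It fails at once if the cover is rammed against the studs with more than 40 N (contact force between cover and studs above 40 N).
It fails at once if a bystander is moved by more than 20 mm (distance of any of cleaner, brush, screwdriver, scoop, spare_knob, spare_ring, wrench from where it was at the start of the episode above 0.02 m).
It also fails if it takes over 72 s, if anything falls off the work surface, if the arm or the gripper's body presses on something with over 40 N, if the wrist force passes 120 N, or if a joint passes its speed limit or range.

### The arm

A 6-joint arm with a two-finger parallel gripper is mounted at the origin on the work surface. World frame = base frame: x ahead of the robot, y to its left, z up, the work surface at z = 0. Lengths are in m, angles in rad, forces in N, time in s.
With the tool pointing down it reaches from about 0.275 to 0.825 m from the base axis. Payload 5.2 kg.
Tool frame: the origin (TCP) lies at the very end of the fingers, on their centre line; the grasp point (between the pads) lies 19 mm behind it; z points along the fingers, y is the line along which they close (so a half turn about z gives the same grasp; the last joint's range is limited). The gripper opens to 93 mm and grips with 3 to 60 N. Pads are 15 mm wide; open, the fingers measure 128 mm over their backs; the gripper's body (75 mm by 188 mm) begins 65 mm behind the grasp point.
Start: joints at [-1.361, 0.259, 1.535, -0, 1.348, -0.203], TCP at [0.221, -0.504, 0.219] pointing down, gripper open.
Joint ranges: [-3.14, 3.14], [-0.91, 2.08], [0.19, 2.58], [-1.22, 4.36], [0.22, 2.71], [-3.12, 3.12]. Speed limits (rad/s): [2.57, 2.57, 3.14, 3.14, 3.14, 3.14].

### API

Orientations are given as a unit quaternion [w, x, y, z].
In Python, from workcell import env gives the robot as it stands.
- The arm moves only by the tool carry_out, never from a script. Its argument "series" is a list of rows, each a list of 3 entries, a list of its own where there are three numbers: the opening, from 0 (shut) to 1 (fully open), then the shift along the tool's x, y, z in units of 25 mm (1.0 is 25 mm), then the turn, a rotation vector about the tool's x, y, z in units of 5 degrees (1.0 is 5 degrees). A call has exactly 5 rows; each row shifts and turns the commanded pose from where the row before left it, along the tool's axes as they then stand; what a row does not reach is not made up. A row lasts 1/12 s, in which the tool goes at most 41.7 mm and 7.16 degrees, less where a joint would pass 70% of its speed; a pose out of reach is approached as far as the arm can. A call is refused whole if a number of a shift passes 1 or a number of a turn 1, either way. A call with a gripper value outside its range is refused whole. The fingers move at their own pace and stop on an object; the grip force is fixed at half the most. Time passes only in rows, so rows that do not move let the fingers close, or fill a call up. It gives the time, the measured TCP pose, the force, the opening and the grip force at its end, in the units of the state.
- env.observe(): the state, without advancing time (a new reading comes with each control period).
- env.capture(name): name is "scene" or "side" or "wrist"; returns a dict with "frame" (400x640x3 uint8, blue, green, red), "fx", "fy", "cx", "cy" (pixels), "xyz" and "orientation" of the camera in the world; the wrist camera has in their place "mount" (4x4, takes a point from camera to tool coordinates, whose origin is the TCP and whose axes are the flange's). Camera axes: x right, y up, looking along -z (the intrinsics and any distortion apply to the point x, -y, -z); pixel columns grow to the right and rows downward; lengths in m; the calibration is good to about 2 mm. A picture is of the moment at which its call begins: read the wrist's pose just before it. There is no depth.
- env.close_job(): hands the job in; it is judged then, once.
The state is a dict: "time": time; "q": joint angles; "joint_velocities": joint speeds; "tau": joint torques, N m; "tool_pos": TCP position; "orientation": TCP orientation; "ft_force": force on the tool from outside, world axes, zero at the start; "moment": the same for the moment, N m; "finger_gap": finger opening in m; "grip_force": force on a finger pad.
Only numpy, scipy, OpenCV 4.12 (cv2) and the standard library are available. Lean on these libraries where they do the work, as an engineer would, in place of code of your own. Each camera call takes 0.05 s, during which the arm holds its last target. There are 200 camera calls.

## Working session

There is one attempt and no reset: what is moved stays moved. The work goes in short steps, Python scripts to look and compute and a tool call to move; the robot and the scene stay as the last step left them, time stands still between calls to the robot, and variables do not carry over. Pictures are saved under pics/ and viewed, at most 10 in all, crops included, and the job is handed in when it is done.

Besides the shell and the picture viewer there is one more tool, called after "Emit:" as name([rows], argument=value, ...), one row to a line, values as JSON. carry_out: Moves the arm, as the interface text tells. Its arguments: {"type":"object","properties":{"series":{"type":"array"}},"required":["series"]}

```bash
ls; mkdir -p pics; python3 - <<'E'
from workcell import env
import cv2,json
s=env.observe();print({k:(v if not hasattr(v,'tolist') else v.tolist()) for k,v in s.items()})
for n in ["scene","side","wrist"]:
    c=env.capture(n);cv2.imwrite(f"pics/{n}0.png",c["frame"]);print(n,{k:v for k,v in c.items() if k!="frame"})
E
```

```text
pics
{'time': 0.0, 'q': [-1.360816994139627, 0.2593394684049798, 1.5360639177655369, 2.6708999142225677e-05, 1.34801025611389, -0.20280330710964806], 'joint_velocities': [0.0007178634135961849, 0.001459243586645058, -0.0008842557722425604, -0.0003767034233049732, 4.954501403667837e-05, 0.0003311814179223719], 'tau': [0.00022732781417289516, -43.73082160949707, -28.40030550956726, 0.07199353538453579, 0.04141500452533364, -0.00015176183296716772], 'tool_pos': [0.22055138983700695, -0.5032509559150982, 0.21782731090912358], 'orientation': [-0.0009105350827961925, 0.9787770112681745, 0.20492616485858106, 9.754818269007159e-06], 'ft_force': [-0.5199235479523268, -0.062380637604982234, 0.5333758018507426], 'moment': [-0.0427106393044844, -0.016853402532303316, -0.0015529600298455019], 'grip_force': 0.0, 'finger_gap': 0.09312671671007504}
scene {'fx': 490.8704366283421, 'fy': 490.8704366283421, 'cx': 322.2888198325091, 'cy': 203.12750081171956, 'xyz': array([ 1.22203395, -0.96376592,  1.02886545]), 'orientation': array([0.86006438, 0.40548727, 0.1314259 , 0.2803508 ])}
side {'fx': 505.1312118030004, 'fy': 505.1312118030004, 'cx': 322.95822571855246, 'cy': 202.37925344109533, 'xyz': array([-0.41514913,  0.86154227,  1.25668362]), 'orientation': array([-0.35406212, -0.16546895,  0.37042606,  0.84264143])}
wrist {'fx': 296.29302455524027, 'fy': 296.29302455524027, 'cx': 321.45439471531256, 'cy': 196.4990345902806, 'mount': array([[ 8.32205540e-05,  9.54607703e-01,  2.97865955e-01,
         8.56526438e-02],
       [ 9.99998693e-01,  4.01440465e-04, -1.56593460e-03,
        -3.50334144e-04],
       [-1.61442868e-03,  2.97865696e-01, -9.54606422e-01,
        -1.65900703e-01],
       [ 0.00000000e+00,  0.00000000e+00,  0.00000000e+00,
         1.00000000e+00]])}
```

View pics/scene0.png

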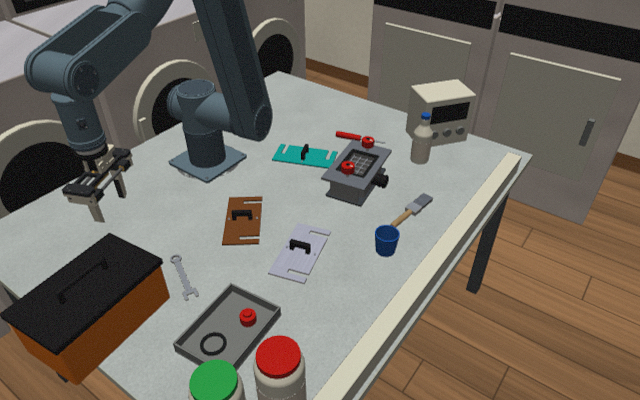

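View pics/side0.png

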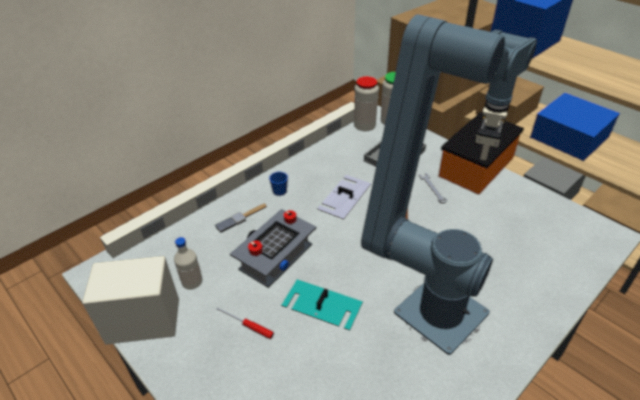

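The scene view shows the trap near (358,170) with red knobs at (368,141) and (347,167), and the silver cover near (300,250). In the side view, the cover is at (345,195) and the knobs are at (290,216) and (255,247).

```bash
cat > h.py <<'E'
from workcell import env
import cv2, numpy as np
from scipy.spatial.transform import Rotation as R
def q(o): return R.from_quat([o[1],o[2],o[3],o[0]])
def cam(n):
    if n=="wrist":
        s=env.observe(); c=env.capture(n); M=np.array(c["mount"]); r=q(s["orientation"])
        c["R"]=r.as_matrix()@M[:3,:3]; c["p"]=np.array(s["tool_pos"])+r.apply(M[:3,3])
    else:
        c=env.capture(n); c["R"]=q(c["orientation"]).as_matrix(); c["p"]=np.array(c["xyz"])
    return c
def ray(c,u,v):
    d=c["R"]@np.array([(u-c["cx"])/c["fx"],-(v-c["cy"])/c["fy"],-1]); return d/np.linalg.norm(d)
def onz(c,u,v,z):
    d=ray(c,u,v); return c["p"]+d*(z-c["p"][2])/d[2]
def tri(a,ua,b,ub):
    A=np.zeros((3,3));y=np.zeros(3);ds=[]
    for c,u in((a,ua),(b,ub)):
        d=ray(c,*u);P=np.eye(3)-np.outer(d,d);A+=P;y+=P@c["p"]
    x=np.linalg.solve(A,y); return x,[np.linalg.norm((np.eye(3)-np.outer(ray(c,*u),ray(c,*u)))@(x-c["p"])) for c,u in((a,ua),(b,ub))]
def proj(c,X):
    k=c["R"].T@(np.array(X)-c["p"]); return c["cx"]+c["fx"]*k[0]/-k[2], c["cy"]-c["fy"]*k[1]/-k[2]
def blobs(m,mn=15):
    n,l,s,ce=cv2.connectedComponentsWithStats(m.astype(np.uint8)); return [(ce[i].round(1).tolist(),int(s[i,4]),s[i,:4].tolist()) for i in range(1,n) if s[i,4]>=mn]
def red(f):
    h=cv2.cvtColor(f,cv2.COLOR_BGR2HSV); return ((h[...,0]<8)|(h[...,0]>172))&(h[...,1]>150)&(h[...,2]>70)
E
python3 - <<'E'
from h import *
a=cam("scene");b=cam("side")
ra=blobs(red(a["frame"]));rb=blobs(red(b["frame"]));print(ra);print(rb)
for f,roi,nm in((a["frame"],(255,120,150,170),"a"),(b["frame"],(215,165,170,130),"b")): pass
A=cv2.resize(a["frame"][125:290,260:400],None,fx=2.8,fy=3.6) if 0 else cv2.resize(a["frame"][125:290,255:405],(450,495),interpolation=cv2.INTER_CUBIC)
B=cv2.resize(b["frame"][170:335,225:341],(348,495),interpolation=cv2.INTER_CUBIC)
B2=b["frame"]
cv2.imwrite("pics/c1.png",np.hstack([A,B]))
# bright lavender/grey cover masks
for c,rr in((a,(215,290,260,340)),(b,(165,230,310,380))):
    f=c["frame"][rr[0]:rr[1],rr[2]:rr[3]]; h=cv2.cvtColor(f,cv2.COLOR_BGR2HSV)
    print(h[35,10],h[20,40],h[3,3],h[40,30])
    d=f.astype(int); m=(d[...,0]-d[...,1]>12)&(d[...,2]>110)
    print([ (x[0][0]+rr[2],x[0][1]+rr[0],x[1]) for x in blobs(m,60)])
    bk=(h[...,2]<70); print("black",[ (x[0][0]+rr[2],x[0][1]+rr[0],x[1]) for x in blobs(bk,15)])
E
```

```text
[([347.7, 135.3], 124, [336, 132, 25, 8]), ([367.0, 142.0], 105, [362, 137, 12, 11]), ([346.9, 167.3], 140, [341, 161, 14, 14]), ([247.3, 316.8], 237, [240, 308, 16, 19]), ([277.6, 356.3], 1494, [256, 336, 45, 42])]
[([366.4, 81.9], 186, [356, 77, 22, 11]), ([289.7, 216.6], 108, [284, 211, 12, 12]), ([255.3, 247.5], 146, [248, 240, 14, 15]), ([257.8, 328.3], 197, [243, 320, 30, 18])]
[ 55   9 174] [120  18 182] [ 68   6 172] [118  20 175]
[(298.9, 252.7, 1448)]
black [(299.6, 245.2, 155)]
[ 77   9 192] [116  26 204] [ 85   8 197] [116  28 202]
[(344.5, 197.0, 869)]
black [(378.0, 170.0, 23), (374.7, 209.4, 375), (345.1, 191.0, 56)]
```

View pics/c1.png

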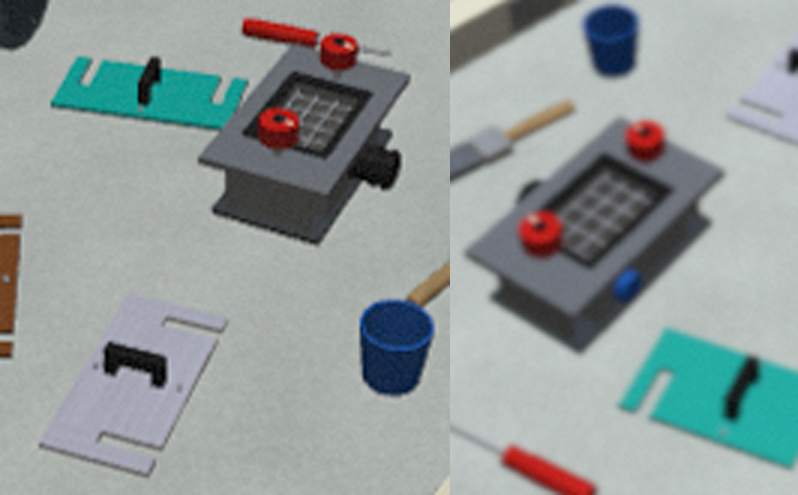

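In the crop, the cover lies flat with its slots facing the same side as the trap's spigot. The handle runs along the slot direction.

```bash
python3 - <<'E'
from h import *
a=cam("scene");b=cam("side")
near=lambda f,u,v:min(blobs(red(f)),key=lambda t:np.hypot(t[0][0]-u,t[0][1]-v))[0]
kR=tri(a,near(a["frame"],347,167),b,near(b["frame"],290,216)); # check which pairing
kL=tri(a,near(a["frame"],367,142),b,near(b["frame"],255,247))
print(kR,kL)
l,r=kL[0],kR[0];d=l-r;print("dist",np.linalg.norm(d),"mid",(l+r)/2,"yaw",np.arctan2(-d[0],d[1]))
for c,rr in((a,(215,290,260,340)),(b,(165,230,310,380))):
    f=c["frame"][rr[0]:rr[1],rr[2]:rr[3]].astype(int)
    d=f;hs=cv2.cvtColor(f.astype(np.uint8),cv2.COLOR_BGR2HSV)
    m=((d[...,0]-d[...,1]>9)&(d[...,2]>100)).astype(np.uint8)
    m=cv2.morphologyEx(m,cv2.MORPH_OPEN,np.ones((2,2)))
    cs,_=cv2.findContours(m,cv2.RETR_EXTERNAL,cv2.CHAIN_APPROX_NONE);k=max(cs,key=cv2.contourArea)[:,0]+[rr[2],rr[0]]
    P=np.array([onz(c,u,v,.006)[:2] for u,v in k]).astype(np.float32)
    (ce,wh,an)=cv2.minAreaRect(P*1000);print("cover",ce,wh,an)
    dk=(hs[...,2]<70)
    x=[t for t in blobs(dk,15)];x=[(t[0][0]+rr[2],t[0][1]+rr[0]) for t in x]
    print("handle",x)
print(tri(a,(299.6,245.2),b,(345.1,191.0)))
E
```

```text
(array([0.53010659, 0.12401244, 0.11648407]), [np.float64(0.0012268581158061123), np.float64(0.001226858115806205)]) (array([0.50229786, 0.28933502, 0.11625872]), [np.float64(0.0011342943281722547), np.float64(0.0011342943281721649)])
dist 0.1676452487581211 mid [0.51620223 0.20667373 0.11637139] yaw 0.16664887628317981
cover (575.0325317382812, -177.036376953125) (108.28289031982422, 221.7366180419922) 16.093446731567383
handle [(299.6, 245.2)]
cover (558.9852294921875, -166.99134826660156) (108.4027099609375, 221.29600524902344) 16.11383819580078
handle [(374.8, 206.7), (345.2, 191.1)]
(array([ 0.56636026, -0.17312632,  0.02360653]), [np.float64(0.0004156066461988691), np.float64(0.0004156066461988724)])
```

Emit:
carry_out([
  [1,[0.9,-0.33,0],[0,0,0]],
  [1,[0.9,-0.33,0],[0,0,0]],
  [1,[0.9,-0.33,0],[0,0,0]],
  [1,[0.9,-0.33,0],[0,0,0]],
  [1,[0.9,-0.33,0],[0,0,0]],
])

```text
time: 0.77
tool_pos: [0.3078, -0.4201, 0.2186]
orientation: [0.0, 0.979, 0.205, 0.0]
ft_force: [0.3, 0.8, -0.6]
finger_gap: 0.0929
grip_force: 0.0
```

Emit:
carry_out([
  [1,[0.9,-0.33,0],[0,0,0]],
  [1,[0.9,-0.33,0],[0,0,0]],
  [1,[0.9,-0.33,0],[0,0,0]],
  [1,[0.9,-0.33,0],[0,0,0]],
  [1,[0.9,-0.33,0],[0,0,0]],
])

```text
time: 1.18
tool_pos: [0.3944, -0.337, 0.2187]
orientation: [0.0, 0.979, 0.205, 0.0]
ft_force: [-0.4, 0.8, 0.5]
finger_gap: 0.093
grip_force: 0.0
```

Emit:
carry_out([
  [1,[0.9,-0.33,0],[0,0,0]],
  [1,[0.9,-0.33,0],[0,0,0]],
  [1,[0.9,-0.33,0],[0,0,0]],
  [1,[0.9,-0.33,0],[0,0,0]],
  [1,[0.9,-0.33,0],[0,0,0]],
])

```text
time: 1.6
tool_pos: [0.4809, -0.2541, 0.2187]
orientation: [0.0, 0.979, 0.205, 0.0]
ft_force: [-0.6, 0.2, -0.4]
finger_gap: 0.0926
grip_force: 0.0
```

Emit:
carry_out([
  [1,[0.9,-0.33,0],[0,0,0]],
  [1,[0.9,-0.33,0],[0,0,0]],
  [1,[0.9,-0.33,0],[0,0,0]],
  [1,[0.9,-0.33,0],[0,0,0.75]],
  [1,[0.9,-0.33,0],[0,0,0.75]],
])

```text
time: 2.02
tool_pos: [0.5684, -0.1721, 0.2186]
orientation: [-0.0, 0.99, 0.139, -0.0]
ft_force: [0.6, -0.6, 0.0]
finger_gap: 0.0926
grip_force: 0.0
```

Emit:
carry_out([
  [1,[0,0,0],[0,0,0]],
  [1,[0,0,0],[0,0,0]],
  [1,[0,0,0],[0,0,0]],
  [1,[0,0,0],[0,0,0]],
  [1,[0,0,0],[0,0,0]],
])

```text
time: 2.43
tool_pos: [0.567, -0.1741, 0.2187]
orientation: [0.0, 0.99, 0.14, -0.0]
ft_force: [-0.1, -1.0, 0.4]
finger_gap: 0.0929
grip_force: 0.0
```

```bash
python3 - <<'E'
from h import *
s=env.observe();print(s["time"],s["tool_pos"],s["orientation"],s["ft_force"])
c=cam("wrist");cv2.imwrite("pics/w1.png",c["frame"])
E
```

```text
2.4333 [ 0.56702963 -0.1741138   0.21874376] [ 5.91619565e-05  9.90133693e-01  1.40125840e-01 -1.24149852e-04] [-0.12408864 -1.02079228  0.42949834]
```

View pics/w1.png

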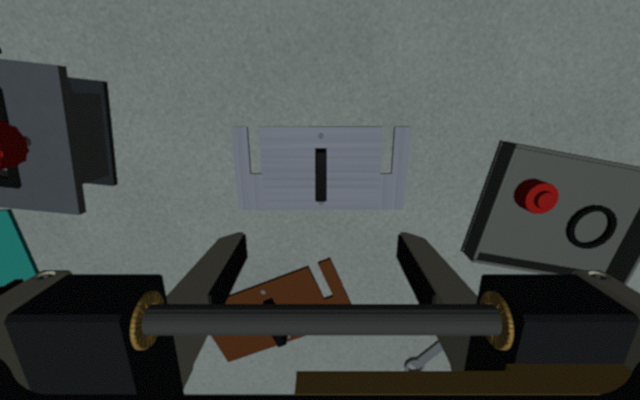

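The wrist view shows the cover square to the tool, from (234,127) to (409,210). Its slots face up and the handle is at about (321,175).

```bash
python3 - <<'E'
from h import *
c=cam("wrist");f=c["frame"];x0,y0=215,105
g=f[y0:225,x0:430].astype(int);m=((g[...,0]-g[...,1]>9)).astype(np.uint8)
cs,_=cv2.findContours(cv2.morphologyEx(m,cv2.MORPH_OPEN,np.ones((3,3))),cv2.RETR_EXTERNAL,cv2.CHAIN_APPROX_NONE);k=max(cs,key=cv2.contourArea)[:,0]+[x0,y0]
P=np.array([onz(c,u,v,.006)[:2] for u,v in k],np.float32)*1000
ce,wh,an=cv2.minAreaRect(P);print(ce,wh,an)
hs=(f[140:208,305:337].max(2)<60);b=max(blobs(hs),key=lambda t:t[1]);print(b)
X,Y,w,h=b[2];X+=305;Y+=140
# handle top end-points: top at z~.039
ys,xs=np.nonzero(hs)
for v in(Y+6,Y+h-8):
    r=xs[ys==v-140]+305;u=r.mean();print(u,r.min(),r.max(),onz(c,u,v,.039))
E
```

```text
(616.4356079101562, -215.5056915283203) (7.778509616851807, 8.914101600646973) 18.31875991821289
([15.5, 34.7], 524, [11, 9, 10, 53])
320.5 316 325 [ 0.59436071 -0.16505062  0.039     ]
320.5 316 325 [ 0.54850494 -0.17823864  0.039     ]
```

Emit:
carry_out([
  [1,[0.1,-0.04,0.8],[0,0,0]],
  [1,[0,0,1],[0,0,0]],
  [1,[0,0,1],[0,0,0]],
  [1,[0,0,1],[0,0,0]],
  [0.6,[0,0,1],[0,0,0]],
])

```text
time: 2.95
tool_pos: [0.5696, -0.1722, 0.0979]
orientation: [0.0, 0.99, 0.14, 0.0]
ft_force: [0.3, 0.5, -0.4]
finger_gap: 0.0901
grip_force: 0.0
```

Emit:
carry_out([
  [0.6,[0,0,1],[0,0,0]],
  [0.5,[0,0,0.9],[0,0,0]],
  [0.5,[0,0,0.7],[0,0,0]],
  [0.5,[0,0,0.5],[0,0,0]],
  [0.5,[0,0,0.37],[0,0,0]],
])

```text
time: 3.37
tool_pos: [0.5689, -0.1718, 0.0104]
orientation: [-0.001, 0.99, 0.14, -0.001]
ft_force: [-0.6, 0.1, -0.3]
finger_gap: 0.0576
grip_force: 0.0
```

Emit:
carry_out([
  [0.4,[0,0,0],[0,0,0]],
  [0.3,[0,0,0],[0,0,0]],
  [0.2,[0,0,0],[0,0,0]],
  [0,[0,0,0],[0,0,0]],
  [0,[0,0,0],[0,0,0]],
])

```text
time: 3.78
tool_pos: [0.5705, -0.172, 0.013]
orientation: [0.001, 0.99, 0.14, 0.001]
ft_force: [0.5, -0.2, -0.2]
finger_gap: 0.0241
grip_force: 0.0
```

Emit:
carry_out([
  [0,[0,0,0],[0,0,0]],
  [0,[0,0,0],[0,0,0]],
  [0,[0,0,0],[0,0,0]],
  [0,[0,0,0],[0,0,0]],
  [0,[0,0,0],[0,0,0]],
])

```text
time: 4.2
tool_pos: [0.5703, -0.1718, 0.0126]
orientation: [0.0, 0.99, 0.141, 0.0]
ft_force: [-0.1, 0.3, 5.9]
finger_gap: 0.0141
grip_force: 30.0
```

Emit:
carry_out([
  [0,[0,0,-0.3],[0,0,0]],
  [0,[0,0,-0.6],[0,0,0]],
  [0,[0,0,-0.8],[0,0,0]],
  [0,[0,0,-0.8],[0,0,0]],
  [0,[0,0,-0.8],[0,0,0]],
])

```text
time: 4.62
tool_pos: [0.5686, -0.1709, 0.0939]
orientation: [-0.001, 0.99, 0.14, -0.001]
ft_force: [0.9, 0.0, -5.4]
finger_gap: 0.0136
grip_force: 30.0
```

Emit:
carry_out([
  [0,[0,0,-0.8],[0,0,0]],
  [0,[0,0,-0.8],[0,0,0]],
  [0,[0,0,-0.7],[0,0,0]],
  [0,[0,-0.3,-0.4],[0,0,0]],
  [0,[-0.1,-0.6,0],[0,0,0]],
])

```text
time: 5.03
tool_pos: [0.5625, -0.1519, 0.1638]
orientation: [0.001, 0.99, 0.14, 0.002]
ft_force: [0.5, -0.2, -4.6]
finger_gap: 0.0139
grip_force: 30.0
```

Emit:
carry_out([
  [0,[-0.18,-0.9,0],[0,0,0]],
  [0,[-0.18,-0.9,0],[0,0,0]],
  [0,[-0.2,-0.9,0],[0,0,0]],
  [0,[-0.2,-0.9,0],[0,0,0]],
  [0,[-0.2,-0.9,0],[0,0,0]],
])

```text
time: 5.45
tool_pos: [0.5048, -0.0475, 0.1607]
orientation: [-0.001, 0.99, 0.14, -0.001]
ft_force: [0.2, -0.3, -6.2]
finger_gap: 0.0141
grip_force: 30.0
```

Emit:
carry_out([
  [0,[-0.2,-0.9,0],[0,0,0]],
  [0,[-0.2,-0.9,0],[0,0,0]],
  [0,[-0.2,-0.9,0],[0,0,0]],
  [0,[-0.2,-0.9,0],[0,0,0]],
  [0,[-0.2,-0.9,0],[0,0,0]],
])

```text
time: 5.87
tool_pos: [0.4493, 0.0533, 0.1609]
orientation: [-0.001, 0.99, 0.14, -0.001]
ft_force: [1.4, -0.3, -6.0]
finger_gap: 0.0141
grip_force: 30.0
```

Emit:
carry_out([
  [0,[-0.2,-0.9,0],[0,0,0]],
  [0,[-0.2,-0.9,0],[0,0,0]],
  [0,[-0.2,-0.9,0],[0,0,0]],
  [0,[-0.2,-0.9,0],[0,0,0]],
  [0,[-0.2,-0.9,0],[0,0,0]],
])

```text
time: 6.28
tool_pos: [0.3939, 0.154, 0.161]
orientation: [-0.0, 0.99, 0.14, -0.001]
ft_force: [0.6, -1.2, -7.0]
finger_gap: 0.0138
grip_force: 30.0
```

Emit:
carry_out([
  [0,[-0.2,-0.7,0],[0,0,0.3]],
  [0,[-0.1,-0.5,0],[0,0,0.5]],
  [0,[0,0,0],[0,0,0.5]],
  [0,[0,0,0],[0,0,0]],
  [0,[0,0,0],[0,0,0]],
])

```text
time: 6.7
tool_pos: [0.3799, 0.1799, 0.1613]
orientation: [0.0, 0.996, 0.085, -0.001]
ft_force: [-0.4, 0.7, -5.6]
finger_gap: 0.014
grip_force: 30.0
```

```bash
python3 - <<'E'
from h import *
s=env.observe();print(s["time"],s["tool_pos"],s["orientation"],s["ft_force"],s["moment"])
c=cam("wrist");cv2.imwrite("pics/w2.png",c["frame"]);print(blobs(red(c["frame"]),50))
E
```

```text
6.7 [0.37986575 0.17990578 0.16130356] [ 7.61040553e-05  9.96365427e-01  8.51777145e-02 -8.29378193e-04] [-0.43705104  0.73075506 -5.56906917] [ 0.02503272 -0.07008869 -0.00434057]
[([171.4, 20.3], 2226, [134, 0, 73, 46]), ([459.1, 19.7], 2183, [425, 0, 73, 45]), ([88.0, 185.5], 1978, [63, 142, 50, 89])]
```

View pics/w2.png

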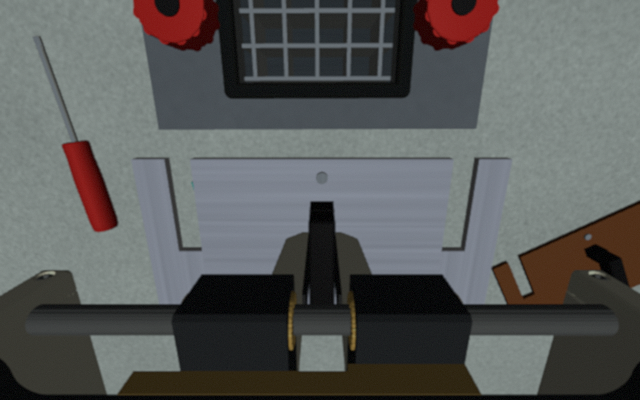

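The wrist view shows the cover held level with its front edge at row 158. The trap's near rim edge is at row 128 (columns 159–478), parallel to the cover edge. The knobs are at (175,15) and (457,15).

```bash
cat >> h.py <<'E'
def edges(f,v,u0,u1,axis=0,w=4,n=2):
    "n strongest intensity steps along row v (axis 0) or column v (axis 1), averaged over +-w lines"
    g=f.astype(float).mean(2); p=(g[v-w:v+w+1,u0:u1].mean(0) if axis==0 else g[u0:u1,v-w:v+w+1].mean(1))
    p=cv2.GaussianBlur(p[None],(0,0),1)[0]; d=np.gradient(p); out=[]; a=abs(d)
    for _ in range(n):
        i=int(a.argmax()); s=slice(max(i-3,0),i+4); out.append((round(u0+float((np.arange(len(a))[s]*abs(d[s])).sum()/abs(d[s]).sum()),1),round(d[i],1))); a=a.copy(); a[max(i-5,0):i+6]=0
    return sorted(out)
E
python3 - <<'E'
from h import *
s=env.observe();c=cam("wrist");f=c["frame"];r=q(s["orientation"]);t=np.array(s["tool_pos"])
T=lambda u,v,z:(r.inv().apply(onz(c,u,v,z)-t)*1000).round(1)
for v in (118,100): print("trap row",v,[(e,T(e[0],v,.085)) for e in edges(f,v,140,185,w=2,n=1)+edges(f,v,450,500,w=2,n=1)])
for u in (190,260,380,450): print("trap near",u,[(e,T(u,e[0],.085)) for e in edges(f,u,105,145,1,n=1)])
for u in (150,230,290,360,420,495): print("cov front",u,[(e,T(u,e[0],.1547)) for e in edges(f,u,143,172,1,n=1)])
for v in (175,200): print("cov row",v,[(e,T(e[0],v,.1547)) for e in edges(f,v,120,210,w=3,n=3)+edges(f,v,435,530,w=3,n=3)])
E
```

```text
trap row 118 [((156.1, np.float64(-13.7)), array([  75.1, -131.2,   76.3])), ((476.9, np.float64(15.1)), array([ 75.1, 122.6,  76.4]))]
trap row 100 [((153.2, np.float64(-14.7)), array([  88.6, -131.2,   76.3])), ((479.4, np.float64(15.3)), array([ 88.6, 122.4,  76.3]))]
trap near 190 [((129.6, np.float64(14.2)), array([  66.1, -105.6,   76.4]))]
trap near 260 [((129.4, np.float64(16.1)), array([ 66.2, -49.6,  76.4]))]
trap near 380 [((128.8, np.float64(15.5)), array([66.7, 46.3, 76.4]))]
trap near 450 [((128.7, np.float64(13.4)), array([ 66.8, 102.3,  76.4]))]
cov front 150 [((156.8, np.float64(-13.2)), array([  56.1, -100.9,    6.7]))]
cov front 230 [((158.4, np.float64(13.2)), array([ 55.1, -54.2,   6.7]))]
cov front 290 [((158.5, np.float64(13.6)), array([ 55.1, -19. ,   6.7]))]
cov front 360 [((156.9, np.float64(-12.9)), array([56. , 22. ,  6.7]))]
cov front 420 [((156.9, np.float64(-13.2)), array([56. , 57.2,  6.7]))]
cov front 495 [((156.8, np.float64(-13.5)), array([ 56.1, 101.1,   6.7]))]
cov row 175 [((127.1, np.float64(-1.5)), array([  45.2, -116.4,    6.7])), ((166.2, np.float64(-12.2)), array([ 45.2, -93.1,   6.7])), ((170.9, np.float64(21.3)), array([ 45.2, -90.3,   6.7])), ((471.1, np.float64(-15.4)), array([45.1, 88.8,  6.7])), ((475.9, np.float64(24.4)), array([45.1, 91.6,  6.7])), ((510.1, np.float64(1.8)), array([ 45.1, 112.1,   6.7]))]
cov row 200 [((135.8, np.float64(-1.4)), array([  29.5, -114.2,    6.7])), ((170.2, np.float64(-11.8)), array([ 29.5, -93.1,   6.7])), ((175.0, np.float64(21.4)), array([ 29.5, -90.2,   6.7])), ((467.2, np.float64(-15.3)), array([29.4, 88.8,  6.7])), ((471.9, np.float64(24.2)), array([29.4, 91.6,  6.7])), ((483.0, np.float64(-1.4)), array([29.4, 98.4,  6.7]))]
```

Emit:
carry_out([
  [0,[0,-0.13,0.3],[0,0,-0.04]],
  [0,[0,0,0.6],[0,0,0]],
  [0,[0,0,0.6],[0,0,0]],
  [0,[0,0,0.5],[0,0,0]],
  [0,[0,0,0.3],[0,0,0]],
])

```text
time: 7.22
tool_pos: [0.3795, 0.1826, 0.1026]
orientation: [0.0, 0.996, 0.086, -0.001]
ft_force: [0.2, 0.2, -5.9]
finger_gap: 0.0138
grip_force: 30.0
```

Emit:
carry_out([
  [0,[0,0,0],[0,0,0]],
  [0,[0,0,0],[0,0,0]],
  [0,[0,0,0],[0,0,0]],
  [0,[0,0,0],[0,0,0]],
  [0,[0,0,0],[0,0,0]],
])

```text
time: 7.63
tool_pos: [0.381, 0.1831, 0.1051]
orientation: [-0.0, 0.996, 0.086, 0.001]
ft_force: [0.1, 0.5, -4.6]
finger_gap: 0.0136
grip_force: 30.0
```

```bash
python3 - <<'E'
from h import *
s=env.observe();c=cam("wrist");f=c["frame"];r=q(s["orientation"]);t=np.array(s["tool_pos"]);print(t,s["orientation"],s["moment"])
print(env.observe()["tool_pos"])
cv2.imwrite("pics/w3.png",f)
T=lambda u,v,z:(r.inv().apply(onz(c,u,v,z)-t)*1000).round(1)
print(blobs(red(f),50))
for v in (60,80): print("trap row",v,[(e,T(e[0],v,.085)) for e in edges(f,v,60,150,w=2,n=2)+edges(f,v,490,590,w=2,n=2)])
for u in (170,260,380,470): print("near",u,[(e,T(u,e[0],.085)) for e in edges(f,u,60,172,1,n=3)])
for v in (175,200): print("cov row",v,[(e,T(e[0],v,t[2]-.0066)) for e in edges(f,v,120,210,w=3,n=3)+edges(f,v,435,530,w=3,n=3)])
E
```

```text
[0.38102798 0.18306788 0.10508463] [-9.37182139e-05  9.96306641e-01  8.58630800e-02  7.73935320e-04] [ 0.02772322 -0.01961373 -0.01844246]
[0.38092704 0.18304749 0.10499654]
[([117.1, 8.8], 1306, [75, 0, 80, 25]), ([523.3, 8.6], 1231, [488, 0, 79, 24]), ([44.7, 203.3], 3022, [11, 151, 67, 107])]
trap row 60 [((88.4, np.float64(-2.1)), array([ 109.7, -134.6,   20.3])), ((100.2, np.float64(-15.3)), array([ 109.7, -127.8,   20.3])), ((540.9, np.float64(16.0)), array([109.8, 125.8,  20.2])), ((583.8, np.float64(1.8)), array([109.8, 150.6,  20.2]))]
trap row 80 [((88.3, np.float64(-1.4)), array([  99. , -137.1,   20.2])), ((104.2, np.float64(-16.5)), array([  99. , -127.8,   20.2])), ((536.7, np.float64(16.1)), array([ 99.1, 125.7,  20.2])), ((577.0, np.float64(-1.5)), array([ 99.1, 149.4,  20.2]))]
near 170 [((139.4, np.float64(15.9)), array([ 64.6, -94.5,  20.2])), ((157.3, np.float64(-9.4)), array([ 53.5, -96.2,  20.2])), ((165.2, np.float64(-1.4)), array([ 48.4, -96.9,  20.2]))]
near 260 [((71.1, np.float64(19.9)), array([103.9, -36.3,  20.2])), ((77.3, np.float64(-24.6)), array([100.
[... 462 characters left out ...]
.float64(-1.2)), array([  45.2, -105.8,    6.7])), ((166.2, np.float64(-12.7)), array([ 45.2, -93.1,   6.7])), ((171.0, np.float64(22.8)), array([ 45.2, -90.3,   6.7])), ((471.0, np.float64(-17.1)), array([45.1, 88.7,  6.7])), ((475.9, np.float64(25.5)), array([45.1, 91.6,  6.7])), ((519.0, np.float64(-1.8)), array([ 45.1, 117.4,   6.7]))]
cov row 200 [((170.7, np.float64(-21.6)), array([ 29.5, -92.8,   6.7])), ((175.8, np.float64(5.1)), array([ 29.5, -89.7,   6.7])), ((194.7, np.float64(11.7)), array([ 29.5, -78.1,   6.7])), ((450.3, np.float64(-2.1)), array([29.5, 78.4,  6.6])), ((467.1, np.float64(-15.9)), array([29.5, 88.7,  6.6])), ((471.9, np.float64(25.5)), array([29.5, 91.6,  6.6]))]
```

View pics/w3.png

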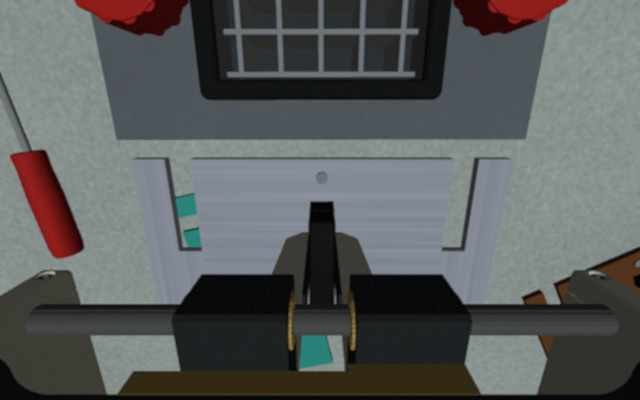

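Emit:
carry_out([
  [0,[0,0,0.11],[0,0,-0.02]],
  [0,[0.4,0,0],[0,0,0]],
  [0,[0.6,0,0],[0,0,0]],
  [0,[0.6,0,0],[0,0,0]],
  [0,[0.4,0,0],[0,0,0]],
])

```text
time: 8.1
tool_pos: [0.4321, 0.1919, 0.1019]
orientation: [-0.0, 0.996, 0.087, 0.001]
ft_force: [1.0, -0.0, -5.4]
finger_gap: 0.0136
grip_force: 30.0
```

Emit:
carry_out([
  [0,[0.3,0,0],[0,0,0]],
  [0,[0.2,0,0],[0,0,0]],
  [0,[0,0,0],[0,0,0]],
  [0,[0,0,0],[0,0,0]],
  [0,[0,0,0],[0,0,0]],
])

```text
time: 8.52
tool_pos: [0.4412, 0.1937, 0.1015]
orientation: [0.0, 0.996, 0.087, -0.0]
ft_force: [0.0, -0.6, -5.4]
finger_gap: 0.0137
grip_force: 30.0
```

```bash
cat >> h.py <<'E'
def st():
    s=env.observe();r=q(s["orientation"]);z=r.as_rotvec();x=r.apply([1,0,0]);zz=r.apply([0,0,1])
    print(s["time"],"pos",np.round(s["tool_pos"],4),"yaw",round(np.arctan2(x[1],x[0]),4),"tilt",np.round(zz[:2],4),"Ftool",r.inv().apply(s["ft_force"]).round(1),"M",r.inv().apply(s["moment"]).round(3),"gap",round(s["finger_gap"],4),"q6",round(s["q"][5],3)); return s
E
python3 - <<'E'
from h import *
s=st();c=cam("wrist");f=c["frame"];r=q(s["orientation"]);t=np.array(s["tool_pos"]);st()
cv2.imwrite("pics/w4.png",f)
T=lambda u,v,z:(r.inv().apply(onz(c,u,v,z)-t)*1000).round(1)
print(blobs(red(f),50))
h=.34
for v in (100,130): print("trap row",v,[(e,T(e[0],v,.085)) for e in edges(f,v,85,135,w=2,n=2)+edges(f,v,500,560,w=2,n=2)])
for v in (175,200): print("cov row",v,[(e,T(e[0],v,t[2]-.0066)) for e in edges(f,v,150,190,w=3,n=2)+edges(f,v,460,490,w=3,n=2)])
E
```

```text
8.5167 pos [0.4412 0.1937 0.1015] yaw 0.1739 tilt [-0.001  -0.0002] Ftool [-0.1  0.6  5.4] M [0.064 0.052 0.009] gap 0.0137 q6 1.579
8.5667 pos [0.4412 0.1937 0.1016] yaw 0.1738 tilt [-0.0008 -0.0001] Ftool [-0.7  0.2  6.5] M [0.013 0.035 0.032] gap 0.0137 q6 1.579
[([133.0, 119.0], 6026, [83, 69, 99, 98]), ([508.1, 119.3], 6007, [461, 69, 99, 99]), ([56.4, 251.3], 1790, [28, 218, 63, 86])]
trap row 100 [((86.9, np.float64(-14.7)), array([  87.8, -137.6,   16.4])), ((126.3, np.float64(31.4)), array([  87.8, -114.6,   16.4])), ((514.9, np.float64(31.3)), array([ 87.9, 112.7,  16.4])), ((524.8, np.float64(-30.8)), array([ 87.9, 118.5,  16.4]))]
trap row 130 [((87.1, np.float64(-23.1)), array([  70.7, -141.6,   16.4])), ((118.0, np.float64(-11.2)), array([  70.7, -123. ,   16.4])), ((524.1, np.float64(10.7)), array([ 70.7, 121.6,  16.4])), ((555.1, np.float64(20.9)), array([ 70.7, 140.3,  16.4]))]
cov row 175 [((166.6, np.float64(-25.4)), array([ 45.2, -92.8,   6.6])), ((171.7, np.float64(4.8)), array([ 45.2, -89.8,   6.6])), ((471.0, np.float64(-8.2)), array([45.2, 88.7,  6.6])), ((476.1, np.float64(29.6)), array([45.2, 91.7,  6.6]))]
cov row 200 [((170.7, np.float64(-25.3)), array([ 29.6, -92.8,   6.6])), ((175.7, np.float64(4.5)), array([ 29.6, -89.7,   6.6])), ((467.1, np.float64(-7.7)), array([29.5, 88.6,  6.6])), ((472.1, np.float64(29.6)), array([29.5, 91.7,  6.6]))]
```

View pics/w4.png

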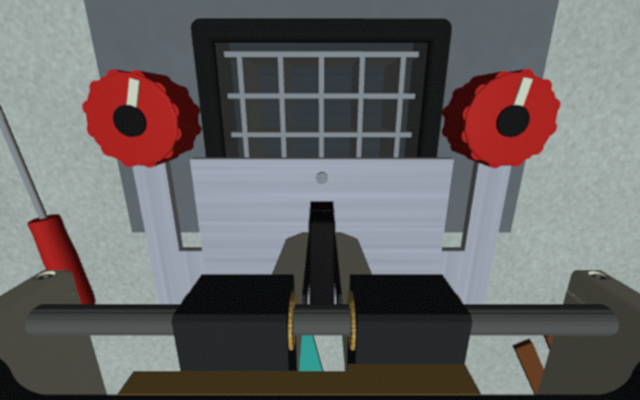

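The wrist view shows the knobs at (130,120) and (513,120), centred on the cover's slots, whose outer edges are at columns 167 and 476. The gap is symmetric, so I'm sliding on.

Emit:
carry_out([
  [0,[0.15,0,0],[0,0,0]],
  [0,[0.2,0,0],[0,0,0]],
  [0,[0.25,0,0],[0,0,0]],
  [0,[0.25,0,0],[0,0,0]],
  [0,[0.15,0,0],[0,0,0]],
])

```text
time: 8.98
tool_pos: [0.468, 0.1982, 0.1018]
orientation: [-0.0, 0.996, 0.087, 0.001]
ft_force: [-0.4, 0.3, -5.7]
finger_gap: 0.0136
grip_force: 30.0
```

```bash
python3 - <<'E'
from h import *
st()
E
```

```text
8.9833 pos [0.468  0.1982 0.1018] yaw 0.1736 tilt [0.0011 0.0002] Ftool [-0.4 -0.3  5.7] M [ 0.011 -0.004  0.024] gap 0.0136 q6 1.578
```

Emit:
carry_out([
  [0,[0.25,0,0],[0,0,0]],
  [0,[0.3,0,0],[0,0,0]],
  [0,[0.3,0,0],[0,0,0]],
  [0,[0.25,0,0],[0,0,0]],
  [0,[0.2,0,0],[0,0,0]],
])

```text
time: 9.4
tool_pos: [0.4997, 0.2038, 0.1016]
orientation: [-0.0, 0.996, 0.087, 0.0]
ft_force: [0.1, 0.1, -6.2]
finger_gap: 0.0137
grip_force: 30.0
```

Emit:
carry_out([
  [0,[0.1,0,0],[0,0,0]],
  [0,[0.1,0,0],[0,0,0]],
  [0,[0.1,0,0],[0,0,0]],
  [0,[0,0,0],[0,0,0]],
  [0,[0,0,0],[0,0,0]],
])

```text
time: 9.82
tool_pos: [0.5059, 0.205, 0.1016]
orientation: [0.0, 0.996, 0.087, -0.0]
ft_force: [-0.8, 0.1, -6.1]
finger_gap: 0.0137
grip_force: 30.0
```

```bash
python3 - <<'E'
from h import *
s=st();c=cam("wrist");f=c["frame"];cv2.imwrite("pics/w5.png",f)
b=sorted(blobs(red(f),500));print(b)
r=q(s["orientation"]);t=np.array(s["tool_pos"])
T=lambda u,v,z:(r.inv().apply(onz(c,u,v,z)-t)*1000).round(1)
for v in (175,200): print("cov row",v,[(e,T(e[0],v,t[2]-.0066)) for e in edges(f,v,150,190,w=3,n=2)+edges(f,v,460,490,w=3,n=2)])
E
```

```text
9.8167 pos [0.5059 0.205  0.1016] yaw 0.1737 tilt [-0.0003 -0.0001] Ftool [-0.8 -0.2  6.1] M [-0.046  0.059  0.004] gap 0.0137 q6 1.578
[([157.0, 249.5], 3964, [114, 212, 86, 75]), ([484.1, 249.9], 3935, [443, 212, 85, 75])]
cov row 175 [((166.6, np.float64(-23.8)), array([ 45.2, -92.8,   6.6])), ((171.8, np.float64(4.8)), array([ 45.2, -89.7,   6.6])), ((470.9, np.float64(-8.7)), array([45.2, 88.6,  6.6])), ((476.1, np.float64(27.9)), array([45.2, 91.7,  6.6]))]
cov row 200 [((157.4, np.float64(-10.7)), array([  29.5, -100.9,    6.6])), ((186.5, np.float64(9.5)), array([ 29.5, -83.1,   6.6])), ((467.7, np.float64(-6.6)), array([29.5, 89. ,  6.6])), ((480.2, np.float64(11.7)), array([29.5, 96.7,  6.6]))]
```

View pics/w5.png

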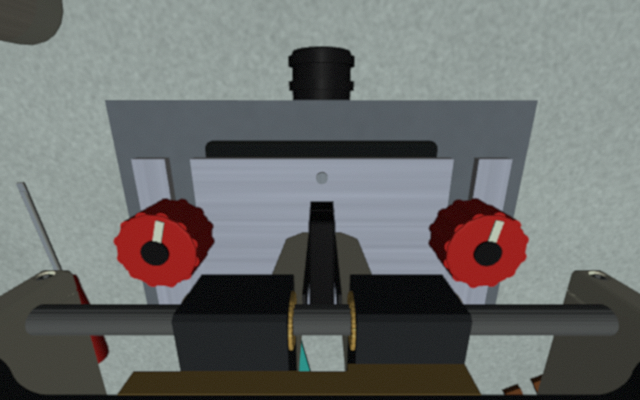

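The wrist view shows the cover well under both knobs, with its front edge at row 158 and the seal's far side just ahead at row 148. Sliding on gently until it meets the studs.

Emit:
carry_out([
  [0,[0.08,0,0],[0,0,0]],
  [0,[0.08,0,0],[0,0,0]],
  [0,[0.06,0,0],[0,0,0]],
  [0,[0.04,0,0],[0,0,0]],
  [0,[0.04,0,0],[0,0,0]],
])

```text
time: 10.28
tool_pos: [0.5135, 0.2063, 0.1016]
orientation: [0.0, 0.996, 0.087, -0.0]
ft_force: [-0.7, 0.4, -5.8]
finger_gap: 0.0136
grip_force: 30.0
```

Emit:
carry_out([
  [0,[0.02,0,0],[0,0,0]],
  [0,[0.02,0,0],[0,0,0]],
  [0,[0.02,0,0],[0,0,0]],
  [0,[0.02,0,0],[0,0,0]],
  [0,[0,0,0],[0,0,0]],
])

```text
time: 10.7
tool_pos: [0.5154, 0.2066, 0.1017]
orientation: [0.0, 0.996, 0.087, 0.0]
ft_force: [0.5, -0.9, -6.2]
finger_gap: 0.0137
grip_force: 30.0
```

Emit:
carry_out([
  [0,[0.02,0,0],[0,0,0]],
  [0,[0.02,0,0],[0,0,0]],
  [0,[0.02,0,0],[0,0,0]],
  [0,[0,0,0],[0,0,0]],
  [0,[0,0,0],[0,0,0]],
])

```text
time: 11.12
tool_pos: [0.5169, 0.2069, 0.1016]
orientation: [-0.0, 0.996, 0.087, -0.0]
ft_force: [0.2, -0.9, -5.9]
finger_gap: 0.0138
grip_force: 30.0
```

```bash
python3 - <<'E'
from h import *
s=st()
E
```

```text
11.1167 pos [0.5169 0.2069 0.1016] yaw 0.1736 tilt [-0. -0.] Ftool [0.  0.9 5.9] M [ 0.02  -0.037  0.012] gap 0.0138 q6 1.578
```

Emit:
carry_out([
  [0,[0.02,0,0],[0,0,0]],
  [0,[0.02,0,0],[0,0,0]],
  [0,[0,0,0],[0,0,0]],
  [0,[0,0,0],[0,0,0]],
  [0,[0,0,0],[0,0,0]],
])

```text
time: 11.53
tool_pos: [0.5178, 0.2071, 0.1016]
orientation: [-0.0, 0.996, 0.087, -0.0]
ft_force: [0.4, 0.7, -5.8]
finger_gap: 0.0136
grip_force: 30.0
```

Emit:
carry_out([
  [0,[0.02,0,0],[0,0,0]],
  [0,[0.02,0,0],[0,0,0]],
  [0,[0,0,0],[0,0,0]],
  [0,[0,0,0],[0,0,0]],
  [0,[0,0,0],[0,0,0]],
])

```text
time: 11.95
tool_pos: [0.5188, 0.2072, 0.1016]
orientation: [-0.0, 0.996, 0.087, -0.0]
ft_force: [0.5, 0.4, -4.9]
finger_gap: 0.0138
grip_force: 30.0
```

Emit:
carry_out([
  [0,[0.02,0,0],[0,0,0]],
  [0,[0.02,0,0],[0,0,0]],
  [0,[0,0,0],[0,0,0]],
  [0,[0,0,0],[0,0,0]],
  [0,[0,0,0],[0,0,0]],
])

```text
time: 12.37
tool_pos: [0.5191, 0.2073, 0.1015]
orientation: [0.0, 0.996, 0.087, -0.001]
ft_force: [-4.0, -0.4, -2.6]
finger_gap: 0.0137
grip_force: 30.0
```

```bash
python3 - <<'E'
from h import *
s=st();c=cam("wrist");f=c["frame"]
r=q(s["orientation"]);t=np.array(s["tool_pos"])
T=lambda u,v,z:(r.inv().apply(onz(c,u,v,z)-t)*1000).round(1)
for u in (200,440): print("far",u,[(e,T(u,e[0],.085)) for e in edges(f,u,80,170,1,n=3)])
for v in (130,): print("trap row",v,[(e,T(e[0],v,.085)) for e in edges(f,v,90,150,w=2,n=1)+edges(f,v,500,560,w=2,n=1)])
E
```

```text
12.3667 pos [0.5191 0.2073 0.1015] yaw 0.1738 tilt [-0.0015 -0.0003] Ftool [-4.1 -0.3  2.6] M [-0.007 -0.791 -0.002] gap 0.0137 q6 1.577
far 200 [((94.0, np.float64(2.2)), array([ 91.2, -71.2,  16.4])), ((121.6, np.float64(-19.2)), array([ 75.6, -73.1,  16.4])), ((159.2, np.float64(20.6)), array([ 52.9, -75.9,  16.4]))]
far 440 [((97.1, np.float64(1.3)), array([89.5, 68.6, 16.4])), ((122.0, np.float64(-19.4)), array([75.3, 70.3, 16.4])), ((159.3, np.float64(20.1)), array([52.8, 73. , 16.5]))]
trap row 130 [((110.3, np.float64(-15.9)), array([  70.7, -127.6,   16.4])), ((531.3, np.float64(16.1)), array([ 70.7, 126. ,  16.4]))]
```

Gentle contact with both studs (Fx ≈ -4 N). Next I set the cover down on the seal, release, lift, and check the bottle's clearance.

Emit:
carry_out([
  [0,[-0.01,0,0.02],[0,0,0]],
  [0,[0,0,0.02],[0,0,0]],
  [0,[0,0,0],[0,0,0]],
  [0.1,[0,0,0],[0,0,0]],
  [0.2,[0,0,0],[0,0,0]],
])

```text
time: 12.83
tool_pos: [0.5207, 0.2076, 0.1014]
orientation: [-0.0, 0.996, 0.087, 0.001]
ft_force: [0.3, 0.6, 0.2]
finger_gap: 0.0166
grip_force: 0.0
```

Emit:
carry_out([
  [0.3,[0,0,0],[0,0,0]],
  [0.35,[0,0,0],[0,0,0]],
  [0.35,[0,0,0],[0,0,0]],
  [0.35,[0,0,-0.2],[0,0,0]],
  [0.35,[0,0,-0.5],[0,0,0]],
])

```text
time: 13.25
tool_pos: [0.5188, 0.2072, 0.1172]
orientation: [0.0, 0.996, 0.087, -0.001]
ft_force: [-0.1, 0.5, 0.1]
finger_gap: 0.0326
grip_force: 0.0
```

Emit:
carry_out([
  [0.4,[0,0,-0.7],[0,0,0]],
  [0.5,[0,0,-0.7],[0,0,0]],
  [0.65,[0,0,-0.5],[0,0,0]],
  [0.65,[0,0,0],[0,0,0]],
  [0.65,[0,0,0],[0,0,0]],
])

```text
time: 13.67
tool_pos: [0.5202, 0.2075, 0.1665]
orientation: [-0.0, 0.996, 0.087, 0.001]
ft_force: [-0.5, 0.1, 0.1]
finger_gap: 0.0581
grip_force: 0.0
```

```bash
python3 - <<'E'
from h import *
s=st();c=cam("wrist");f=c["frame"];cv2.imwrite("pics/w6.png",f)
a=cam("scene");b=cam("side")
print("bottle cap",tri(a,(425,118),b,(181,243)))
ra=blobs(red(a["frame"]),40);rb=blobs(red(b["frame"]),40);print(ra,rb)
m=red(f);print(blobs(m,300))
r=q(s["orientation"]);t=np.array(s["tool_pos"])
T=lambda u,v,z:(r.inv().apply(onz(c,u,v,z)-t)*1000).round(1)
# black stud end on knobs: dark blob inside red blob's bbox
for bl in blobs(m,300):
    X,Y,w,h=bl[2]; d=(f[Y:Y+h,X:X+w].max(2)<35)
    print([(x[0][0]+X,x[0][1]+Y,x[1],T(x[0][0]+X,x[0][1]+Y,.131)) for x in blobs(d,60)])
E
```

```text
13.6667 pos [0.5202 0.2075 0.1665] yaw 0.1737 tilt [0.0023 0.0004] Ftool [-0.5 -0.2 -0.1] M [-0.001 -0.04   0.034] gap 0.0581 q6 1.577
bottle cap (array([0.62688058, 0.46255836, 0.1723192 ]), [np.float64(0.0010334629175281769), np.float64(0.0010334629175280743)])
[([343.9, 134.7], 82, [336, 132, 16, 7]), ([367.1, 142.2], 98, [362, 136, 12, 12]), ([347.2, 167.6], 123, [341, 162, 13, 12]), ([247.1, 316.6], 232, [240, 308, 16, 19]), ([277.6, 356.3], 1498, [256, 336, 45, 42])] [([362.2, 78.9], 45, [356, 77, 14, 6]), ([289.8, 216.4], 97, [284, 211, 12, 11]), ([254.8, 247.9], 114, [248, 242, 13, 12]), ([257.8, 328.3], 192, [243, 320, 30, 18])]
[([206.7, 226.5], 1958, [178, 200, 58, 53]), ([434.9, 226.8], 1945, [407, 200, 58, 54]), ([111.8, 273.6], 390, [101, 262, 22, 28])]
[(205.3, 228.5, 213, array([ -1.9, -86. ,  35.5]))]
[(436.6, 228.6, 208, array([-2.1, 84.4, 35.5]))]
[(118.6, 285.7, 67, array([ -50.4, -159.6,   35.4]))]
```

View pics/w6.png

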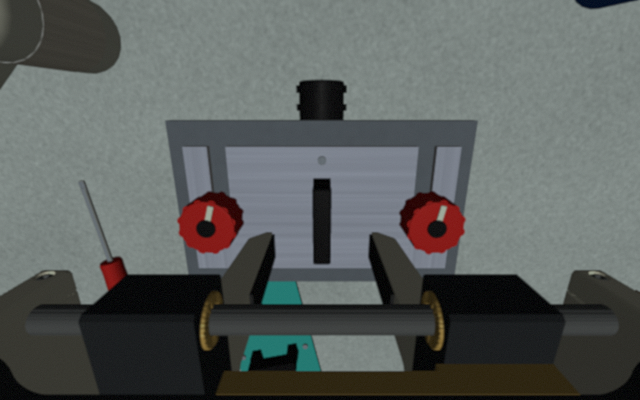

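The wrist view shows the cover home and released. The knobs are at (206,228) and (437,228) and the handle is centred at (322,220). Moving to the left knob.

Emit:
carry_out([
  [0.75,[0,-0.85,0],[0,0,0]],
  [0.75,[0,-0.9,0],[0,0,0]],
  [0.75,[0,-0.9,0],[0,0,0]],
  [0.75,[0,-0.78,0],[0,0,0]],
  [0.75,[0,0,0],[0,0,-1]],
])

```text
time: 14.23
tool_pos: [0.5033, 0.2947, 0.1643]
orientation: [-0.001, 0.991, 0.131, -0.001]
ft_force: [0.4, -1.0, 0.6]
finger_gap: 0.0697
grip_force: 0.0
```

Emit:
carry_out([
  [0.75,[0,0,0],[0,0,-1]],
  [0.75,[0,0,0],[0,0,-1]],
  [0.75,[0,0,0],[0,0,-1]],
  [0.75,[0,0,0],[0,0,-1]],
  [0.75,[0,0,0],[0,0,-1]],
])

```text
time: 14.65
tool_pos: [0.5041, 0.2917, 0.1643]
orientation: [-0.0, 0.939, 0.344, -0.001]
ft_force: [-0.2, -0.6, 0.3]
finger_gap: 0.0694
grip_force: 0.0
```

Emit:
carry_out([
  [0.75,[0,0,0.3],[0,0,-1]],
  [0.75,[0,0,0.4],[0,0,-1]],
  [0.75,[0,0,0.4],[0,0,-1]],
  [0.75,[0,0,0.4],[0,0,-1]],
  [0.75,[0,0,0.3],[0,0,-1]],
])

```text
time: 15.07
tool_pos: [0.5037, 0.2915, 0.1186]
orientation: [-0.0, 0.842, 0.539, -0.001]
ft_force: [-0.5, -0.2, 0.0]
finger_gap: 0.0699
grip_force: 0.0
```

Emit:
carry_out([
  [0.75,[0,0,0.3],[0,0,-1]],
  [0.75,[0,0,0.25],[0,0,-1]],
  [0.7,[0,0,0.11],[0,0,0]],
  [0.7,[0,0,0],[0,0,0]],
  [0.7,[0,0,0],[0,0,0]],
])

```text
time: 15.48
tool_pos: [0.5045, 0.2917, 0.1037]
orientation: [-0.0, 0.794, 0.607, -0.001]
ft_force: [0.1, 0.2, 0.1]
finger_gap: 0.0654
grip_force: 0.0
```

```bash
python3 - <<'E'
from h import *
s=st();c=cam("wrist");f=c["frame"];st()
h=cv2.resize(f[170:330,220:420],(600,480));cv2.imwrite("pics/w7.png",h)
E
```

```text
15.4833 pos [0.5045 0.2917 0.1037] yaw 1.3056 tilt [-0.001  -0.0003] Ftool [ 0.3  0.  -0.1] M [-0.048 -0.015  0.012] gap 0.0654 q6 0.598
15.5333 pos [0.5047 0.2918 0.1041] yaw 1.3061 tilt [-0.0002 -0.0001] Ftool [-0.6 -0.  -0.6] M [-0.08  -0.005  0.019] gap 0.0652 q6 0.598
```

View pics/w7.png

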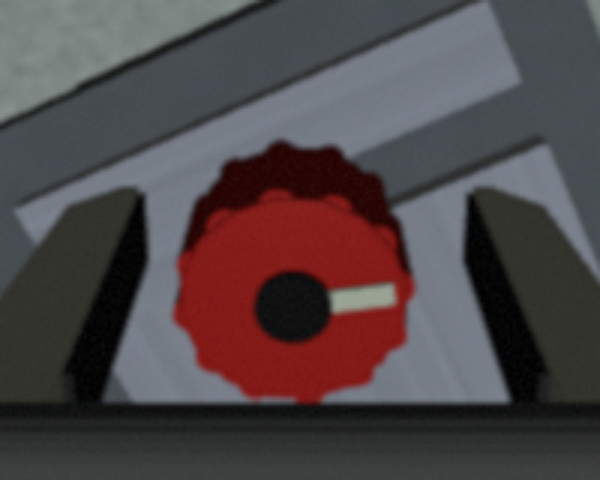

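The crop shows the left knob between the fingers, about 1.6 mm toward tool -y of centre. I nudge across, then grip.

Emit:
carry_out([
  [0.6,[0,-0.06,0],[0,0,0]],
  [0.5,[0,0,0],[0,0,0]],
  [0,[0,0,0],[0,0,0]],
  [0,[0,0,0],[0,0,0]],
  [0,[0,0,0],[0,0,0]],
])

```text
time: 15.95
tool_pos: [0.5025, 0.2925, 0.1044]
orientation: [-0.001, 0.794, 0.608, -0.0]
ft_force: [-3.6, 1.2, 3.4]
finger_gap: 0.0412
grip_force: 30.0
```

```bash
python3 - <<'E'
from h import *
s=st()
E
```

```text
15.95 pos [0.5025 0.2925 0.1044] yaw 1.3079 tilt [-0.0013  0.0004] Ftool [ 0.3 -3.8 -3.4] M [0.488 0.039 0.055] gap 0.0412 q6 0.597
```

Emit:
carry_out([
  [0,[0,0,0.007],[0,0,1]],
  [0,[0,0,0.007],[0,0,1]],
  [0,[0,0,0.007],[0,0,1]],
  [0,[0,0,0.007],[0,0,1]],
  [0,[0,0,0.007],[0,0,1]],
])

```text
time: 16.37
tool_pos: [0.5031, 0.2922, 0.1036]
orientation: [0.0, 0.907, 0.42, -0.0]
ft_force: [-1.7, -0.7, 2.9]
finger_gap: 0.0413
grip_force: 30.0
```

```bash
python3 - <<'E'
from h import *
s=st()
E
```

```text
16.3667 pos [0.5031 0.2922 0.1036] yaw 0.8676 tilt [-0.     -0.0001] Ftool [-1.6 -0.8 -2.9] M [ 0.113 -0.273 -0.061] gap 0.0413 q6 1.038
```

Emit:
carry_out([
  [0,[0,0,0.007],[0,0,1]],
  [0,[0,0,0.007],[0,0,1]],
  [0,[0,0,0.007],[0,0,1]],
  [0,[0,0,0.007],[0,0,1]],
  [0,[0,0,0.007],[0,0,1]],
])

```text
time: 16.78
tool_pos: [0.5035, 0.2917, 0.1027]
orientation: [0.001, 0.977, 0.214, 0.0]
ft_force: [-0.4, -2.4, 1.5]
finger_gap: 0.0417
grip_force: 30.0
```

```bash
python3 - <<'E'
from h import *
s=st()
E
```

```text
16.7833 pos [0.5035 0.2917 0.1027] yaw 0.4313 tilt [ 0.0005 -0.0009] Ftool [-1.3  2.  -1.5] M [-0.314 -0.284 -0.098] gap 0.0417 q6 1.474
```

Emit:
carry_out([
  [0,[0,0,0.007],[0,0,1]],
  [0,[0,0,0.007],[0,0,1]],
  [0,[0,0,0.007],[0,0,1]],
  [0,[0,0,0.007],[0,0,1]],
  [0,[0,0,0.007],[0,0,1]],
])

```text
time: 17.2
tool_pos: [0.5036, 0.291, 0.1018]
orientation: [0.001, 1.0, -0.003, 0.0]
ft_force: [0.2, -4.0, 2.8]
finger_gap: 0.0414
grip_force: 30.0
```

```bash
python3 - <<'E'
from h import *
s=st()
E
```

```text
17.2 pos [0.5036 0.291  0.1018] yaw -0.005 tilt [ 0.0005 -0.002 ] Ftool [ 0.3  4.1 -2.8] M [-0.755 -0.122 -0.064] gap 0.0414 q6 1.911
```

Emit:
carry_out([
  [0,[0,0,0.007],[0,0,1]],
  [0,[0,0,0.007],[0,0,1]],
  [0,[0,0,0.007],[0,0,1]],
  [0,[0,0,0.007],[0,0,1]],
  [0,[0,0,0.007],[0,0,1]],
])

```text
time: 17.62
tool_pos: [0.5034, 0.2904, 0.101]
orientation: [0.002, 0.976, -0.219, 0.0]
ft_force: [-0.0, -6.4, 3.3]
finger_gap: 0.0411
grip_force: 30.0
```

```bash
python3 - <<'E'
from h import *
s=st()
E
```

```text
17.6167 pos [0.5034 0.2904 0.101 ] yaw -0.4412 tilt [ 0.0001 -0.0031] Ftool [ 2.7  5.8 -3.3] M [-1.134  0.297 -0.078] gap 0.0411 q6 2.347
```

Emit:
carry_out([
  [0,[0,0,0.007],[0,0,1]],
  [0,[0,0,0.007],[0,0,1]],
  [0,[0,0,0.007],[0,0,1]],
  [0,[0,0,0],[0,0,0]],
  [0,[0,0,0],[0,0,0]],
])

```text
time: 18.03
tool_pos: [0.5032, 0.2901, 0.1005]
orientation: [0.002, 0.939, -0.343, 0.0]
ft_force: [-2.1, -7.7, 4.8]
finger_gap: 0.0416
grip_force: 30.0
```

```bash
python3 - <<'E'
from h import *
s=st()
E
```

```text
18.0333 pos [0.5032 0.2901 0.1005] yaw -0.6994 tilt [-0.0004 -0.0035] Ftool [ 3.3  7.2 -4.8] M [-1.124  0.525  0.079] gap 0.0416 q6 2.605
```

Emit:
carry_out([
  [0.6,[0,0,0],[0,0,0]],
  [0.7,[0,0,0],[0,0,0]],
  [0.75,[0,0,0],[0,0,0]],
  [0.75,[0,0,0],[0,0,0]],
  [0.75,[0,0,-0.2],[0,0,0]],
])

```text
time: 18.45
tool_pos: [0.5026, 0.2922, 0.1043]
orientation: [0.0, 0.94, -0.342, -0.001]
ft_force: [-0.7, 0.6, -0.6]
finger_gap: 0.0681
grip_force: 0.0
```

Emit:
carry_out([
  [0.75,[0,0,-0.4],[0,0,-1]],
  [0.75,[0,0,-0.6],[0,0,-1]],
  [0.75,[0,0,-0.6],[0,0,-1]],
  [0.75,[0,0,-0.5],[0,0,-1]],
  [0.75,[0,0,-0.3],[0,0,-1]],
])

```text
time: 18.87
tool_pos: [0.504, 0.2927, 0.1672]
orientation: [-0.001, 0.992, -0.129, 0.001]
ft_force: [-0.3, -1.3, 0.5]
finger_gap: 0.0696
grip_force: 0.0
```

Emit:
carry_out([
  [0.75,[0,0,0],[0,0,-1]],
  [0.75,[0,0,0],[0,0,-1]],
  [0.75,[0,0,0],[0,0,-1]],
  [0.75,[0,0,0],[0,0,-1]],
  [0.75,[0,0,0],[0,0,-1]],
])

```text
time: 19.28
tool_pos: [0.5033, 0.2924, 0.1656]
orientation: [-0.0, 0.996, 0.089, 0.0]
ft_force: [0.3, -0.2, -0.1]
finger_gap: 0.0696
grip_force: 0.0
```

Emit:
carry_out([
  [0.75,[-0.02,0.95,0],[0,0,0]],
  [0.75,[0,1,0],[0,0,0]],
  [0.75,[0,1,0],[0,0,0]],
  [0.75,[0,1,0],[0,0,0]],
  [0.75,[0,1,0],[0,0,0]],
])

```text
time: 19.7
tool_pos: [0.5243, 0.1695, 0.1655]
orientation: [-0.0, 0.996, 0.087, 0.0]
ft_force: [0.2, -0.4, -0.6]
finger_gap: 0.0695
grip_force: 0.0
```

Emit:
carry_out([
  [0.75,[0,1,0],[0,0,0]],
  [0.75,[0,0.94,0],[0,0,0]],
  [0.75,[0,0,0],[0,0,-1]],
  [0.75,[0,0,0],[0,0,-1]],
  [0.75,[0,0,0],[0,0,-1]],
])

```text
time: 20.12
tool_pos: [0.5328, 0.1219, 0.1655]
orientation: [-0.0, 0.976, 0.218, 0.0]
ft_force: [0.2, 0.7, -0.4]
finger_gap: 0.0701
grip_force: 0.0
```

```bash
python3 - <<'E'
from h import *
s=st()
E
```

```text
20.1167 pos [0.5328 0.1219 0.1655] yaw 0.4386 tilt [0.0005 0.0001] Ftool [ 0.5 -0.5  0.4] M [-0.006  0.034  0.027] gap 0.0701 q6 1.153
```

Emit:
carry_out([
  [0.75,[0,0,0.2],[0,0,-1]],
  [0.75,[0,0,0.3],[0,0,-1]],
  [0.75,[0,0,0.3],[0,0,-1]],
  [0.75,[0,0,0.3],[0,0,-1]],
  [0.75,[0,0,0.3],[0,0,-1]],
])

```text
time: 20.53
tool_pos: [0.5327, 0.1226, 0.1302]
orientation: [0.0, 0.906, 0.424, 0.0]
ft_force: [-0.1, -0.3, -0.4]
finger_gap: 0.0699
grip_force: 0.0
```

Emit:
carry_out([
  [0.75,[0,0,0.3],[0,0,-1]],
  [0.75,[0,0,0.3],[0,0,-1]],
  [0.7,[0,0,0.3],[0,0,-1]],
  [0.7,[0,0,0.16],[0,0,-1]],
  [0.6,[0,0,0],[0,0,-1]],
])

```text
time: 20.95
tool_pos: [0.532, 0.1226, 0.1029]
orientation: [-0.0, 0.792, 0.61, -0.001]
ft_force: [0.4, -0.1, 0.2]
finger_gap: 0.0621
grip_force: 0.0
```

Emit:
carry_out([
  [0.5,[0,0,0],[0,0,0]],
  [0,[0,0,0],[0,0,0]],
  [0,[0,0,0],[0,0,0]],
  [0,[0,0,0],[0,0,0]],
  [0,[0,0,0],[0,0,0]],
])

```text
time: 21.37
tool_pos: [0.5312, 0.123, 0.1039]
orientation: [-0.001, 0.794, 0.608, -0.001]
ft_force: [-5.0, 3.0, 3.5]
finger_gap: 0.0413
grip_force: 30.0
```

```bash
python3 - <<'E'
from h import *
s=st()
E
```

```text
21.3667 pos [0.5312 0.123  0.1039] yaw 1.3067 tilt [-0.0023  0.0007] Ftool [ 1.6 -5.6 -3.5] M [0.935 0.044 0.069] gap 0.0413 q6 0.286
```

Emit:
carry_out([
  [0,[0,-0.05,0.007],[0,0,1]],
  [0,[0,0,0.007],[0,0,1]],
  [0,[0,0,0.007],[0,0,1]],
  [0,[0,0,0.007],[0,0,1]],
  [0,[0,0,0.007],[0,0,1]],
])

```text
time: 21.78
tool_pos: [0.531, 0.1231, 0.103]
orientation: [-0.0, 0.908, 0.42, -0.0]
ft_force: [-2.7, 1.3, 1.5]
finger_gap: 0.0414
grip_force: 30.0
```

Emit:
carry_out([
  [0,[0,0,0.007],[0,0,1]],
  [0,[0,0,0.007],[0,0,1]],
  [0,[0,0,0.007],[0,0,1]],
  [0,[0,0,0.007],[0,0,1]],
  [0,[0,0,0.007],[0,0,1]],
])

```text
time: 22.2
tool_pos: [0.5309, 0.1233, 0.1021]
orientation: [-0.0, 0.977, 0.213, -0.0]
ft_force: [-1.8, 2.0, 1.9]
finger_gap: 0.042
grip_force: 30.0
```

Emit:
carry_out([
  [0,[0,0,0.007],[0,0,1]],
  [0,[0,0,0.007],[0,0,1]],
  [0,[0,0,0.007],[0,0,1]],
  [0,[0,0,0.007],[0,0,1]],
  [0,[0,0,0.007],[0,0,1]],
])

```text
time: 22.62
tool_pos: [0.5309, 0.1235, 0.1013]
orientation: [-0.001, 1.0, -0.003, -0.0]
ft_force: [-3.0, 3.2, 2.2]
finger_gap: 0.0415
grip_force: 30.0
```

```bash
python3 - <<'E'
from h import *
s=st()
E
```

```text
22.6167 pos [0.5309 0.1235 0.1013] yaw -0.0065 tilt [-0.0006  0.0011] Ftool [-3.  -3.1 -2.2] M [ 0.579 -0.52  -0.004] gap 0.0415 q6 1.6
```

Emit:
carry_out([
  [0,[0,0,0.007],[0,0,1]],
  [0,[0,0,0.007],[0,0,1]],
  [0,[0,0,0.007],[0,0,1]],
  [0,[0,0,0.007],[0,0,1]],
  [0,[0,0,0.007],[0,0,1]],
])

```text
time: 23.03
tool_pos: [0.5309, 0.1237, 0.1004]
orientation: [-0.001, 0.976, -0.22, -0.0]
ft_force: [-1.9, 3.0, 2.6]
finger_gap: 0.0417
grip_force: 30.0
```

```bash
python3 - <<'E'
from h import *
s=st()
E
```

```text
23.0333 pos [0.5309 0.1237 0.1004] yaw -0.4428 tilt [-0.0004  0.0013] Ftool [-3.  -1.9 -2.6] M [ 0.43  -0.711 -0.05 ] gap 0.0417 q6 2.036
```

Emit:
carry_out([
  [0,[0,0,0.007],[0,0,1]],
  [0,[0,0,0.007],[0,0,1]],
  [0,[0,0,0.007],[0,0,1]],
  [0,[0,0,0],[0,0,0]],
  [0,[0,0,0],[0,0,0]],
])

```text
time: 23.45
tool_pos: [0.531, 0.1238, 0.0999]
orientation: [-0.001, 0.94, -0.342, -0.0]
ft_force: [-3.3, 4.1, 3.7]
finger_gap: 0.0415
grip_force: 30.0
```

```bash
python3 - <<'E'
from h import *
s=st()
E
```

```text
23.45 pos [0.531  0.1238 0.0999] yaw -0.6978 tilt [-0.0003  0.0015] Ftool [-5.1 -1.  -3.7] M [ 0.377 -1.017  0.07 ] gap 0.0415 q6 2.291
```

Emit:
carry_out([
  [0,[0,0,0.007],[0,0,1]],
  [0,[0,0,0.007],[0,0,1]],
  [0,[0,0,0.007],[0,0,1]],
  [0,[0,0,0.007],[0,0,1]],
  [0,[0,0,0.007],[0,0,1]],
])

```text
time: 23.87
tool_pos: [0.5311, 0.1239, 0.0991]
orientation: [-0.001, 0.843, -0.539, -0.0]
ft_force: [-2.3, 6.0, 3.1]
finger_gap: 0.0417
grip_force: 30.0
```

```bash
python3 - <<'E'
from h import *
s=st()
E
```

```text
23.8667 pos [0.5311 0.1239 0.0991] yaw -1.1376 tilt [0.0001 0.0016] Ftool [-6.4 -0.5 -3.1] M [ 0.056 -1.101 -0.102] gap 0.0417 q6 2.731
```

Emit:
carry_out([
  [0,[0,0,0.007],[0,0,1]],
  [0,[0,0,0.007],[0,0,1]],
  [0,[0,0,0.007],[0,0,1]],
  [0,[0,0,0],[0,0,0]],
  [0,[0,0,0],[0,0,0]],
])

```text
time: 24.28
tool_pos: [0.5313, 0.1239, 0.0986]
orientation: [-0.001, 0.766, -0.643, -0.0]
ft_force: [-1.4, 5.4, 3.6]
finger_gap: 0.0415
grip_force: 30.0
```

```bash
python3 - <<'E'
from h import *
s=st()
E
```

```text
24.2833 pos [0.5313 0.1239 0.0986] yaw -1.3958 tilt [0.0003 0.0018] Ftool [-5.6  0.4 -3.6] M [-0.128 -1.064  0.09 ] gap 0.0415 q6 2.989
```

Emit:
carry_out([
  [0.6,[0,0,0],[0,0,0]],
  [0.7,[0,0,0],[0,0,0]],
  [0.75,[0,0,0],[0,0,0]],
  [0.75,[0,0,0],[0,0,0]],
  [0.75,[0,0,-0.2],[0,0,0]],
])

```text
time: 24.7
tool_pos: [0.5308, 0.1225, 0.1025]
orientation: [0.001, 0.766, -0.643, -0.001]
ft_force: [-0.7, 0.3, -0.4]
finger_gap: 0.0683
grip_force: 0.0
```

Emit:
carry_out([
  [0.75,[0,0,-0.4],[0,0,-1]],
  [0.75,[0,0,-0.6],[0,0,-1]],
  [0.75,[0,0,-0.6],[0,0,-1]],
  [0.75,[0,0,-0.5],[0,0,-1]],
  [0.75,[0,0,-0.3],[0,0,-1]],
])

```text
time: 25.12
tool_pos: [0.5323, 0.1226, 0.1652]
orientation: [-0.001, 0.888, -0.46, 0.001]
ft_force: [-0.5, 0.1, 0.5]
finger_gap: 0.0698
grip_force: 0.0
```

Emit:
carry_out([
  [0.75,[0,0,0],[0,0,-1]],
  [0.75,[0,0,0],[0,0,-1]],
  [0.75,[0,0,0],[0,0,-1]],
  [0.75,[0,0,0],[0,0,-1]],
  [0.75,[0,0,0],[0,0,-1]],
])

```text
time: 25.53
tool_pos: [0.5315, 0.1226, 0.1636]
orientation: [0.0, 0.966, -0.257, 0.0]
ft_force: [-0.9, -0.8, 1.1]
finger_gap: 0.0699
grip_force: 0.0
```

Emit:
carry_out([
  [0.75,[0,0,0],[0,0,-1]],
  [0.75,[0,0,0],[0,0,-1]],
  [0.75,[0,0,0],[0,0,-1]],
  [0.75,[0,0,0],[0,0,-1]],
  [0.75,[0,0,0],[0,0,-1]],
])

```text
time: 25.95
tool_pos: [0.5315, 0.1226, 0.1636]
orientation: [0.0, 0.999, -0.042, 0.0]
ft_force: [-0.7, -0.6, -1.1]
finger_gap: 0.0698
grip_force: 0.0
```

Emit:
carry_out([
  [0.75,[0,0,0],[0,0,-1]],
  [0.75,[0,0,0],[0,0,-1]],
  [0.75,[0,0,0],[0,0,-1]],
  [0.75,[0,0,0],[0,0,0]],
  [0.75,[0,0,0],[0,0,0]],
])

```text
time: 26.37
tool_pos: [0.5315, 0.1226, 0.1635]
orientation: [0.0, 0.996, 0.085, 0.0]
ft_force: [-0.7, 0.1, 0.0]
finger_gap: 0.0699
grip_force: 0.0
```

```bash
python3 - <<'E'
from h import *
s=st();c=cam("wrist");f=c["frame"];r=q(s["orientation"]);t=np.array(s["tool_pos"]);st()
yaw=.1737;d=np.array([.503,.2905])-t[:2];print("to L tool units",(d@[np.cos(yaw),np.sin(yaw)])/.025,(d@[np.sin(yaw),-np.cos(yaw)])/.025)
E
```

```text
26.3667 pos [0.5315 0.1226 0.1635] yaw 0.1711 tilt [ 0.0004 -0.0001] Ftool [-0.7 -0.2 -0. ] M [ 0.001  0.001 -0.017] gap 0.0699 q6 1.422
26.4167 pos [0.5315 0.1227 0.1634] yaw 0.171 tilt [ 0.0003 -0.0001] Ftool [ 0.6 -0.2  1.1] M [ 0.019  0.032 -0.024] gap 0.0696 q6 1.422
to L tool units 0.03708252047521024 -6.81057897113493
```

Emit:
carry_out([
  [0.75,[0.04,-0.91,0],[0,0,0]],
  [0.75,[0,-1,0],[0,0,0]],
  [0.75,[0,-1,0],[0,0,0]],
  [0.75,[0,-1,0],[0,0,0]],
  [0.75,[0,-1,0],[0,0,0]],
])

```text
time: 26.83
tool_pos: [0.5109, 0.2448, 0.1634]
orientation: [0.0, 0.996, 0.085, 0.0]
ft_force: [0.1, 0.1, -0.2]
finger_gap: 0.0698
grip_force: 0.0
```

Emit:
carry_out([
  [0.75,[0,-1,0],[0,0,0]],
  [0.75,[0,-0.9,0],[0,0,0]],
  [0.75,[0,0,0],[0,0,-1]],
  [0.75,[0,0,0],[0,0,-1]],
  [0.75,[0,0,0.2],[0,0,-1]],
])

```text
time: 27.25
tool_pos: [0.5033, 0.2915, 0.1591]
orientation: [-0.0, 0.976, 0.218, 0.001]
ft_force: [1.0, -0.9, 0.5]
finger_gap: 0.07
grip_force: 0.0
```

Emit:
carry_out([
  [0.75,[0,0,0.5],[0,0,-1]],
  [0.75,[0,0,0.5],[0,0,-1]],
  [0.75,[0,0,0.5],[0,0,-1]],
  [0.75,[0,0,0.5],[0,0,-1]],
  [0.7,[0,0,0.2],[0,0,-1]],
])

```text
time: 27.67
tool_pos: [0.502, 0.2903, 0.1015]
orientation: [-0.0, 0.906, 0.423, -0.001]
ft_force: [-0.2, -0.4, 0.0]
finger_gap: 0.0667
grip_force: 0.0
```

Emit:
carry_out([
  [0.6,[0,0,0.14],[0,0,-1]],
  [0.55,[0,0,0],[0,0,0]],
  [0,[0,0,0],[0,0,0]],
  [0,[0,0,0],[0,0,0]],
  [0,[0,0,0],[0,0,0]],
])

```text
time: 28.08
tool_pos: [0.5023, 0.2913, 0.1001]
orientation: [-0.001, 0.888, 0.46, -0.0]
ft_force: [-2.8, 1.0, -0.2]
finger_gap: 0.0414
grip_force: 30.0
```

```bash
python3 - <<'E'
from h import *
s=st()
E
```

```text
28.0833 pos [0.5023 0.2913 0.1001] yaw 0.9565 tilt [-0.0008  0.0011] Ftool [-0.8 -2.9  0.2] M [0.437 0.11  0.046] gap 0.0414 q6 0.946
```

Emit:
carry_out([
  [0,[0,0,0.007],[0,0,1]],
  [0,[0,0,0.007],[0,0,1]],
  [0,[0,0,0.007],[0,0,1]],
  [0,[0,0,0.007],[0,0,1]],
  [0,[0,0,0.007],[0,0,1]],
])

```text
time: 28.5
tool_pos: [0.5025, 0.2911, 0.0993]
orientation: [-0.0, 0.967, 0.256, -0.0]
ft_force: [-2.4, 1.3, -0.2]
finger_gap: 0.0418
grip_force: 30.0
```

```bash
python3 - <<'E'
from h import *
s=st()
E
```

```text
28.5 pos [0.5025 0.2911 0.0993] yaw 0.517 tilt [-0.0003  0.0006] Ftool [-1.4 -2.4  0.2] M [ 0.432 -0.194 -0.129] gap 0.0418 q6 1.386
```

Emit:
carry_out([
  [0,[0,0,0.007],[0,0,1]],
  [0,[0,0,0.007],[0,0,1]],
  [0,[0,0,0.007],[0,0,1]],
  [0,[0,0,0.007],[0,0,1]],
  [0,[0,0,0.007],[0,0,1]],
])

```text
time: 28.92
tool_pos: [0.5025, 0.2909, 0.0984]
orientation: [-0.0, 0.999, 0.04, -0.0]
ft_force: [-2.8, 1.0, 1.3]
finger_gap: 0.0418
grip_force: 30.0
```

```bash
python3 - <<'E'
from h import *
s=st()
E
```

```text
28.9167 pos [0.5025 0.2909 0.0984] yaw 0.0808 tilt [-0.0002  0.0003] Ftool [-2.7 -1.2 -1.3] M [ 0.184 -0.417 -0.134] gap 0.0418 q6 1.822
```

Emit:
carry_out([
  [0,[0,0,0.003],[0,0,0.4]],
  [0,[0,0,0.003],[0,0,0.4]],
  [0,[0,0,0.003],[0,0,0.4]],
  [0,[0,0,0.003],[0,0,0.4]],
  [0,[0,0,0.003],[0,0,0.4]],
])

```text
time: 29.33
tool_pos: [0.5025, 0.2909, 0.0981]
orientation: [-0.0, 0.999, -0.046, -0.0]
ft_force: [-1.5, 1.9, 1.4]
finger_gap: 0.0413
grip_force: 30.0
```

```bash
python3 - <<'E'
from h import *
s=st()
E
```

```text
29.3333 pos [0.5025 0.2909 0.0981] yaw -0.0911 tilt [-0.0002  0.0001] Ftool [-1.7 -1.8 -1.4] M [ 0.053 -0.459 -0.134] gap 0.0413 q6 1.994
```

Emit:
carry_out([
  [0,[0,0,0.002],[0,0,0.2]],
  [0,[0,0,0.002],[0,0,0.2]],
  [0,[0,0,0.002],[0,0,0.2]],
  [0,[0,0,0.002],[0,0,0.2]],
  [0,[0,0,0.002],[0,0,0.2]],
])

```text
time: 29.75
tool_pos: [0.5026, 0.2908, 0.098]
orientation: [-0.0, 0.996, -0.088, -0.0]
ft_force: [-4.3, 0.9, 6.7]
finger_gap: 0.0418
grip_force: 30.0
```

```bash
python3 - <<'E'
from h import *
s=st()
E
```

```text
29.75 pos [0.5026 0.2908 0.098 ] yaw -0.1766 tilt [-0.0002  0.0002] Ftool [-4.4 -0.2 -6.7] M [-0.112 -0.859 -0.235] gap 0.0418 q6 2.08
```

Emit:
carry_out([
  [0.6,[0,0,0],[0,0,0]],
  [0.7,[0,0,0],[0,0,0]],
  [0.75,[0,0,0],[0,0,0]],
  [0.75,[0,0,0],[0,0,0]],
  [0.75,[0,0,-0.2],[0,0,0]],
])

```text
time: 30.17
tool_pos: [0.5024, 0.2903, 0.1014]
orientation: [0.0, 0.996, -0.088, -0.001]
ft_force: [0.2, -0.3, -0.1]
finger_gap: 0.068
grip_force: 0.0
```

Emit:
carry_out([
  [0.75,[0,0,-0.4],[0,0,-1]],
  [0.75,[0,0,-0.5],[0,0,-1]],
  [0.75,[0,0,-0.5],[0,0,-1]],
  [0.75,[0,0,-0.2],[0,0,-1]],
  [0.75,[0,0,0],[0,0,0]],
])

```text
time: 30.58
tool_pos: [0.5041, 0.291, 0.1443]
orientation: [-0.0, 0.996, 0.088, 0.002]
ft_force: [0.1, -0.2, 0.1]
finger_gap: 0.07
grip_force: 0.0
```

```bash
python3 - <<'E'
from h import *
s=st();yaw=.1719;t=s["tool_pos"];d=np.array([.5312,.1237])-t[:2];print("to R tool units",(d@[np.cos(yaw),np.sin(yaw)])/.025,(d@[np.sin(yaw),-np.cos(yaw)])/.025)
E
```

```text
30.5833 pos [0.5041 0.291  0.1443] yaw 0.1767 tilt [0.0034 0.0011] Ftool [ 0.   0.2 -0.1] M [ 0.035  0.026 -0.05 ] gap 0.07 q6 1.726
to R tool units -0.07846693638334956 6.778379948969484
```

Emit:
carry_out([
  [0.75,[-0.03,0.9,0],[0,0,0]],
  [0.75,[0,1,0],[0,0,0]],
  [0.75,[0,1,0],[0,0,0]],
  [0.75,[0,1,0],[0,0,0]],
  [0.75,[0,1,0],[0,0,0]],
])

```text
time: 31.0
tool_pos: [0.5232, 0.1687, 0.1419]
orientation: [0.0, 0.996, 0.085, -0.0]
ft_force: [0.0, 0.1, -0.6]
finger_gap: 0.0696
grip_force: 0.0
```

Emit:
carry_out([
  [0.75,[0,1,0],[0,0,0]],
  [0.75,[0,0.85,0],[0,0,0]],
  [0.75,[0,0,0.2],[0,0,0]],
  [0.75,[0,0,0.5],[0,0,0]],
  [0.75,[0,0,0.6],[0,0,0]],
])

```text
time: 31.42
tool_pos: [0.532, 0.1243, 0.1099]
orientation: [-0.0, 0.996, 0.085, 0.001]
ft_force: [0.2, -0.1, 0.1]
finger_gap: 0.0696
grip_force: 0.0
```

Emit:
carry_out([
  [0.7,[0,0,0.48],[0,0,0]],
  [0.6,[0,0,0],[0,0,0]],
  [0.55,[0,0,0],[0,0,0]],
  [0,[0,0,0],[0,0,0]],
  [0,[0,0,0],[0,0,0]],
])

```text
time: 31.83
tool_pos: [0.5319, 0.1245, 0.0986]
orientation: [0.0, 0.996, 0.087, 0.001]
ft_force: [1.1, -11.7, -0.2]
finger_gap: 0.043
grip_force: 6.3
```

Emit:
carry_out([
  [0,[0,0,0],[0,0,0]],
  [0,[0,0,0.003],[0,0,0.4]],
  [0,[0,0,0.003],[0,0,0.4]],
  [0,[0,0,0.003],[0,0,0.4]],
  [0,[0,0,0.003],[0,0,0.4]],
])

```text
time: 32.25
tool_pos: [0.5321, 0.1236, 0.0984]
orientation: [0.001, 1.0, 0.016, 0.001]
ft_force: [-0.3, -3.8, 0.7]
finger_gap: 0.0416
grip_force: 30.0
```

```bash
python3 - <<'E'
from h import *
s=st()
E
```

```text
32.25 pos [0.5321 0.1236 0.0984] yaw 0.0323 tilt [ 0.0019 -0.0011] Ftool [-0.4  3.8 -0.7] M [-0.485  0.001 -0.146] gap 0.0416 q6 1.564
```

Emit:
carry_out([
  [0,[0,0,0.003],[0,0,0.4]],
  [0,[0,0,0.003],[0,0,0.4]],
  [0,[0,0,0.003],[0,0,0.4]],
  [0,[0,0,0.003],[0,0,0.4]],
  [0,[0,0,0.003],[0,0,0.4]],
])

```text
time: 32.67
tool_pos: [0.5321, 0.1235, 0.0981]
orientation: [0.001, 0.997, -0.071, 0.001]
ft_force: [0.3, -3.8, 0.4]
finger_gap: 0.0417
grip_force: 30.0
```

```bash
python3 - <<'E'
from h import *
s=st()
E
```

```text
32.6667 pos [0.5321 0.1235 0.0981] yaw -0.1421 tilt [ 0.002  -0.0014] Ftool [ 0.8  3.7 -0.4] M [-0.56   0.06  -0.167] gap 0.0417 q6 1.739
```

Emit:
carry_out([
  [0,[0,0,0.002],[0,0,0.2]],
  [0,[0,0,0.002],[0,0,0.2]],
  [0,[0,0,0.002],[0,0,0.2]],
  [0,[0,0,0.002],[0,0,0.2]],
  [0,[0,0,0.002],[0,0,0.2]],
])

```text
time: 33.08
tool_pos: [0.5321, 0.1235, 0.0979]
orientation: [0.001, 0.993, -0.114, 0.001]
ft_force: [-0.5, -5.1, 3.2]
finger_gap: 0.0413
grip_force: 30.0
```

```bash
python3 - <<'E'
from h import *
s=st()
E
```

```text
33.0833 pos [0.5321 0.1235 0.0979] yaw -0.2282 tilt [ 0.0018 -0.0014] Ftool [ 0.6  5.1 -3.2] M [-0.802  0.175 -0.154] gap 0.0413 q6 1.825
```

Emit:
carry_out([
  [0,[0,0,0.002],[0,0,0.2]],
  [0,[0,0,0.002],[0,0,0.2]],
  [0,[0,0,0.002],[0,0,0.2]],
  [0,[0,0,0.002],[0,0,0.2]],
  [0,[0,0,0.002],[0,0,0.2]],
])

```text
time: 33.5
tool_pos: [0.5321, 0.1234, 0.0977]
orientation: [0.001, 0.988, -0.157, 0.001]
ft_force: [-0.8, -6.5, 4.3]
finger_gap: 0.0414
grip_force: 30.0
```

```bash
python3 - <<'E'
from h import *
s=st()
E
```

```text
33.5 pos [0.5321 0.1234 0.0977] yaw -0.3155 tilt [ 0.0019 -0.0015] Ftool [ 1.3  6.5 -4.3] M [-0.855  0.185 -0.111] gap 0.0414 q6 1.912
```

Emit:
carry_out([
  [0,[0,0,0.002],[0,0,0.2]],
  [0,[0,0,0.002],[0,0,0.2]],
  [0,[0,0,0.002],[0,0,0.2]],
  [0,[0,0,0.002],[0,0,0.2]],
  [0,[0,0,0.002],[0,0,0.2]],
])

```text
time: 33.92
tool_pos: [0.5321, 0.1234, 0.0976]
orientation: [0.001, 0.98, -0.2, 0.001]
ft_force: [-0.9, -6.0, 4.8]
finger_gap: 0.0415
grip_force: 30.0
```

```bash
python3 - <<'E'
from h import *
s=st()
E
```

```text
33.9167 pos [0.5321 0.1234 0.0976] yaw -0.4026 tilt [ 0.0019 -0.0016] Ftool [ 1.5  5.8 -4.8] M [-0.967  0.185 -0.226] gap 0.0415 q6 1.999
```

Emit:
carry_out([
  [0,[0,0,0.001],[0,0,0.15]],
  [0,[0,0,0.001],[0,0,0.15]],
  [0,[0,0,0.001],[0,0,0.15]],
  [0,[0,0,0.001],[0,0,0.15]],
  [0,[0,0,0],[0,0,0]],
])

```text
time: 34.33
tool_pos: [0.5321, 0.1233, 0.0975]
orientation: [0.001, 0.974, -0.225, 0.001]
ft_force: [-0.8, -5.5, 5.0]
finger_gap: 0.0414
grip_force: 30.0
```

```bash
python3 - <<'E'
from h import *
s=st()
E
```

```text
34.3333 pos [0.5321 0.1233 0.0975] yaw -0.4548 tilt [ 0.0019 -0.0017] Ftool [ 1.7  5.3 -5. ] M [-0.904  0.255 -0.161] gap 0.0414 q6 2.051
```

Emit:
carry_out([
  [0,[0,0,0.001],[0,0,0.15]],
  [0,[0,0,0.001],[0,0,0.15]],
  [0,[0,0,0.001],[0,0,0.15]],
  [0,[0,0,0.001],[0,0,0.15]],
  [0,[0,0,0.001],[0,0,0.15]],
])

```text
time: 34.75
tool_pos: [0.532, 0.1233, 0.0975]
orientation: [0.001, 0.966, -0.257, 0.001]
ft_force: [-0.7, -6.2, 5.7]
finger_gap: 0.0412
grip_force: 30.0
```

```bash
python3 - <<'E'
from h import *
s=st()
E
```

```text
34.75 pos [0.532  0.1233 0.0975] yaw -0.5199 tilt [ 0.0018 -0.0019] Ftool [ 2.5  5.7 -5.7] M [-0.96   0.302 -0.256] gap 0.0412 q6 2.116
```

Emit:
carry_out([
  [0,[0,0,0.001],[0,0,0.15]],
  [0,[0,0,0.001],[0,0,0.15]],
  [0,[0,0,0.001],[0,0,0.15]],
  [0,[0,0,0.001],[0,0,0.15]],
  [0,[0,0,0.001],[0,0,0.15]],
])

```text
time: 35.17
tool_pos: [0.532, 0.1232, 0.0974]
orientation: [0.001, 0.957, -0.288, 0.001]
ft_force: [-1.4, -6.3, 6.7]
finger_gap: 0.0414
grip_force: 30.0
```

```bash
python3 - <<'E'
from h import *
s=st()
E
```

```text
35.1667 pos [0.532  0.1232 0.0974] yaw -0.5853 tilt [ 0.0019 -0.002 ] Ftool [ 2.3  6.  -6.7] M [-1.03   0.319 -0.363] gap 0.0414 q6 2.182
```

Emit:
carry_out([
  [0,[0,0,0.001],[0,0,0.15]],
  [0,[0,0,0.001],[0,0,0.15]],
  [0,[0,0,0.001],[0,0,0.15]],
  [0,[0,0,0.001],[0,0,0.15]],
  [0,[0,0,0.001],[0,0,0.15]],
])

```text
time: 35.58
tool_pos: [0.532, 0.1232, 0.0974]
orientation: [0.001, 0.948, -0.32, 0.001]
ft_force: [-1.6, -6.2, 8.6]
finger_gap: 0.0417
grip_force: 30.0
```

```bash
python3 - <<'E'
from h import *
s=st()
E
```

```text
35.5833 pos [0.532  0.1232 0.0974] yaw -0.6505 tilt [ 0.0018 -0.0021] Ftool [ 2.5  5.9 -8.6] M [-1.035  0.331 -0.459] gap 0.0417 q6 2.247
```

Emit:
carry_out([
  [0.6,[0,0,0],[0,0,0]],
  [0.7,[0,0,0],[0,0,0]],
  [0.75,[0,0,0],[0,0,0]],
  [0.75,[0,0,0],[0,0,0]],
  [0.75,[0,0,-0.2],[0,0,0]],
])

```text
time: 36.0
tool_pos: [0.5304, 0.1246, 0.1001]
orientation: [0.0, 0.948, -0.32, -0.001]
ft_force: [0.3, -0.5, -0.6]
finger_gap: 0.0685
grip_force: 0.0
```

Emit:
carry_out([
  [0.75,[0,0,-0.4],[0,0,-1]],
  [0.75,[0,0,-0.5],[0,0,-1]],
  [0.75,[0,0,-0.5],[0,0,-1]],
  [0.75,[0,0,-0.2],[0,0,-1]],
  [0.75,[0,0,0],[0,0,-1]],
])

```text
time: 36.42
tool_pos: [0.5324, 0.1246, 0.1429]
orientation: [-0.0, 0.994, -0.105, 0.002]
ft_force: [0.4, 0.4, 0.1]
finger_gap: 0.0699
grip_force: 0.0
```

Emit:
carry_out([
  [0.75,[0,0,0],[0,0,-1]],
  [0.75,[0,0,0],[0,0,-1]],
  [0.75,[0,0,0],[0,0,-1]],
  [0.75,[0,0,0],[0,0,-1]],
  [0.75,[0,0,0],[0,0,-0.4]],
])

```text
time: 36.83
tool_pos: [0.5313, 0.1246, 0.1412]
orientation: [-0.0, 0.996, 0.087, 0.0]
ft_force: [0.3, -0.4, 0.2]
finger_gap: 0.07
grip_force: 0.0
```

```bash
python3 - <<'E'
from h import *
s=st();yaw=.171;t=s["tool_pos"];d=np.array([.5026,.2907])-t[:2];print("to L tool units",(d@[np.cos(yaw),np.sin(yaw)])/.025,(d@[np.sin(yaw),-np.cos(yaw)])/.025)
E
```

```text
36.8333 pos [0.5313 0.1246 0.1412] yaw 0.174 tilt [0.     0.0003] Ftool [ 0.2  0.5 -0.2] M [ 0.007  0.027 -0.017] gap 0.07 q6 1.422
to L tool units -0.0008988591833782034 -6.744268569640531
```

Emit:
carry_out([
  [0.75,[0,-0.9,0],[0,0,0]],
  [0.75,[0,-1,0],[0,0,0]],
  [0.75,[0,-1,0],[0,0,0]],
  [0.75,[0,-1,0],[0,0,0]],
  [0.75,[0,-1,0],[0,0,0]],
])

```text
time: 37.25
tool_pos: [0.5104, 0.2463, 0.1412]
orientation: [-0.0, 0.996, 0.084, 0.0]
ft_force: [-0.3, -0.2, 0.9]
finger_gap: 0.0695
grip_force: 0.0
```

Emit:
carry_out([
  [0.75,[0,-1,0],[0,0,0]],
  [0.75,[0,-0.84,0],[0,0,0]],
  [0.75,[0,0,0.2],[0,0,0]],
  [0.75,[0,0,0.5],[0,0,0]],
  [0.75,[0,0,0.6],[0,0,0]],
])

```text
time: 37.67
tool_pos: [0.5035, 0.2908, 0.109]
orientation: [-0.0, 0.996, 0.085, 0.001]
ft_force: [-0.5, 0.3, -0.2]
finger_gap: 0.0698
grip_force: 0.0
```

Emit:
carry_out([
  [0.7,[0,0,0.43],[0,0,0]],
  [0.6,[0,0,0],[0,0,0]],
  [0.55,[0,0,0],[0,0,0]],
  [0,[0,0,0],[0,0,0]],
  [0,[0,0,0],[0,0,0]],
])

```text
time: 38.08
tool_pos: [0.5037, 0.2905, 0.0986]
orientation: [-0.0, 0.996, 0.084, 0.001]
ft_force: [-2.2, 10.0, 1.3]
finger_gap: 0.0431
grip_force: 5.5
```

Emit:
carry_out([
  [0,[0,0,0],[0,0,0]],
  [0,[0,0,0],[0,0,0]],
  [0,[0,0,0.001],[0,0,0.15]],
  [0,[0,0,0.001],[0,0,0.15]],
  [0,[0,0,0.001],[0,0,0.15]],
])

```text
time: 38.5
tool_pos: [0.5036, 0.291, 0.0986]
orientation: [-0.0, 0.998, 0.064, 0.001]
ft_force: [-0.4, 5.0, 5.0]
finger_gap: 0.0414
grip_force: 30.0
```

```bash
python3 - <<'E'
from h import *
s=st()
E
```

```text
38.5 pos [0.5036 0.291  0.0986] yaw 0.129 tilt [0.0019 0.0011] Ftool [ 0.3 -5.  -5. ] M [ 0.661 -0.039 -0.128] gap 0.0414 q6 1.774
```

Torque is still rising (0.13 Nm), so I continue in small steps.

Emit:
carry_out([
  [0,[0,0,0.001],[0,0,0.15]],
  [0,[0,0,0.001],[0,0,0.15]],
  [0,[0,0,0.001],[0,0,0.15]],
  [0,[0,0,0.001],[0,0,0.15]],
  [0,[0,0,0.001],[0,0,0.15]],
])

```text
time: 38.92
tool_pos: [0.5036, 0.2909, 0.0985]
orientation: [-0.0, 0.999, 0.032, 0.001]
ft_force: [-0.2, 3.8, 5.2]
finger_gap: 0.0409
grip_force: 30.0
```

```bash
python3 - <<'E'
from h import *
s=st()
E
```

```text
38.9167 pos [0.5036 0.2909 0.0985] yaw 0.0636 tilt [0.0019 0.0009] Ftool [ 0.1 -3.8 -5.2] M [ 0.578 -0.129 -0.199] gap 0.0409 q6 1.839
```

Emit:
carry_out([
  [0,[0,0,0.001],[0,0,0.15]],
  [0,[0,0,0.001],[0,0,0.15]],
  [0,[0,0,0.001],[0,0,0.15]],
  [0,[0,0,0.001],[0,0,0.15]],
  [0,[0,0,0.001],[0,0,0.15]],
])

```text
time: 39.33
tool_pos: [0.5036, 0.2908, 0.0985]
orientation: [-0.0, 1.0, -0.001, 0.001]
ft_force: [-0.8, 3.7, 7.5]
finger_gap: 0.0415
grip_force: 30.0
```

```bash
python3 - <<'E'
from h import *
s=st()
E
```

```text
39.3333 pos [0.5036 0.2908 0.0985] yaw -0.0017 tilt [0.002  0.0008] Ftool [-0.8 -3.7 -7.5] M [ 0.521 -0.205 -0.321] gap 0.0415 q6 1.904
```

Emit:
carry_out([
  [0,[0,0,0.001],[0,0,0.15]],
  [0,[0,0,0.001],[0,0,0.15]],
  [0,[0,0,0.001],[0,0,0.15]],
  [0,[0,0,0.001],[0,0,0.15]],
  [0,[0,0,0.001],[0,0,0.15]],
])

```text
time: 39.75
tool_pos: [0.5036, 0.2907, 0.0984]
orientation: [-0.0, 0.999, -0.033, 0.001]
ft_force: [-1.3, 3.5, 8.0]
finger_gap: 0.0415
grip_force: 30.0
```

```bash
python3 - <<'E'
from h import *
s=st()
E
```

```text
39.75 pos [0.5036 0.2907 0.0984] yaw -0.067 tilt [0.002  0.0006] Ftool [-1.6 -3.4 -8. ] M [ 0.461 -0.3   -0.393] gap 0.0415 q6 1.97
```

Emit:
carry_out([
  [0,[0,0,0.001],[0,0,0.15]],
  [0,[0,0,0.001],[0,0,0.15]],
  [0,[0,0,0.001],[0,0,0.15]],
  [0,[0,0,0],[0,0,0.15]],
  [0,[0,0,0],[0,0,0.15]],
])

```text
time: 40.17
tool_pos: [0.5036, 0.2907, 0.0984]
orientation: [-0.0, 0.998, -0.066, 0.001]
ft_force: [-0.7, 3.0, 7.6]
finger_gap: 0.0412
grip_force: 30.0
```

```bash
python3 - <<'E'
from h import *
s=st()
E
```

```text
40.1667 pos [0.5036 0.2907 0.0984] yaw -0.1323 tilt [0.002  0.0004] Ftool [-1.1 -2.8 -7.6] M [ 0.321 -0.247 -0.414] gap 0.0412 q6 2.035
```

Emit:
carry_out([
  [0,[0,0,0],[0,0,0.15]],
  [0,[0,0,0],[0,0,0.15]],
  [0,[0,0,0],[0,0,0.15]],
  [0,[0,0,0],[0,0,0.1]],
  [0,[0,0,0],[0,0,0.05]],
])

```text
time: 40.58
tool_pos: [0.5036, 0.2906, 0.0984]
orientation: [-0.0, 0.996, -0.092, 0.001]
ft_force: [-1.0, 2.0, 7.4]
finger_gap: 0.0412
grip_force: 30.0
```

```bash
python3 - <<'E'
from h import *
s=st();env.capture("wrist");s=st()
E
```

```text
40.5833 pos [0.5036 0.2906 0.0984] yaw -0.1844 tilt [0.002  0.0002] Ftool [-1.3 -1.8 -7.4] M [ 0.282 -0.318 -0.501] gap 0.0412 q6 2.087
40.6333 pos [0.5036 0.2906 0.0984] yaw -0.1845 tilt [0.0019 0.0002] Ftool [-1.7 -1.7 -7.7] M [ 0.292 -0.371 -0.439] gap 0.0418 q6 2.087
```

Emit:
carry_out([
  [0.6,[0,0,0],[0,0,0]],
  [0.7,[0,0,0],[0,0,0]],
  [0.75,[0,0,0],[0,0,0]],
  [0.75,[0,0,0],[0,0,0]],
  [0.75,[0,0,-0.2],[0,0,0]],
])

```text
time: 41.05
tool_pos: [0.5021, 0.2897, 0.101]
orientation: [0.001, 0.996, -0.092, -0.001]
ft_force: [0.4, -0.1, -0.3]
finger_gap: 0.0678
grip_force: 0.0
```

Emit:
carry_out([
  [0.75,[0,0,-0.4],[0,0,-1]],
  [0.75,[0,0,-0.5],[0,0,-1]],
  [0.75,[0,0,-0.5],[0,0,-1]],
  [0.75,[0,0,-0.2],[0,0,-1]],
  [0.75,[0,0,0],[0,0,0]],
])

```text
time: 41.47
tool_pos: [0.5039, 0.2906, 0.144]
orientation: [-0.0, 0.996, 0.084, 0.001]
ft_force: [1.0, 0.1, 0.4]
finger_gap: 0.0696
grip_force: 0.0
```

```bash
python3 - <<'E'
from h import *
s=st();env.capture("wrist");s=st();x=q(s["orientation"]).apply([1,0,0]);yaw=np.arctan2(x[1],x[0]);t=s["tool_pos"];d=np.array([.5316,.1238])-t[:2];print("to R tool units",(d@[np.cos(yaw),np.sin(yaw)])/.025,(d@[np.sin(yaw),-np.cos(yaw)])/.025)
E
```

```text
41.4667 pos [0.5039 0.2906 0.144 ] yaw 0.1678 tilt [0.0028 0.0008] Ftool [ 1.   0.  -0.4] M [0.037 0.019 0.035] gap 0.0696 q6 1.735
41.5167 pos [0.5034 0.2904 0.1429] yaw 0.1632 tilt [0.0013 0.0003] Ftool [-0.2 -0.2 -0.1] M [ 0.033 -0.05  -0.051] gap 0.0693 q6 1.739
to R tool units 0.03108470514536818 6.759836928628224
```

Left is at about 0.5 Nm. Now I check the right knob once more.

Emit:
carry_out([
  [0.75,[0.04,0.9,0],[0,0,0]],
  [0.75,[0,1,0],[0,0,0]],
  [0.75,[0,1,0],[0,0,0]],
  [0.75,[0,1,0],[0,0,0]],
  [0.75,[0,1,0],[0,0,0]],
])

```text
time: 41.93
tool_pos: [0.5235, 0.1686, 0.1414]
orientation: [0.0, 0.997, 0.081, -0.001]
ft_force: [0.2, 0.2, -0.2]
finger_gap: 0.0699
grip_force: 0.0
```

Emit:
carry_out([
  [0.75,[0,1,0],[0,0,0]],
  [0.75,[0,0.88,0],[0,0,0]],
  [0.75,[0,0,0.2],[0,0,0]],
  [0.75,[0,0,0.5],[0,0,0]],
  [0.75,[0,0,0.6],[0,0,0]],
])

```text
time: 42.35
tool_pos: [0.5321, 0.1233, 0.1094]
orientation: [-0.0, 0.997, 0.08, 0.001]
ft_force: [0.2, 0.0, -0.2]
finger_gap: 0.0697
grip_force: 0.0
```

Emit:
carry_out([
  [0.7,[0,0,0.45],[0,0,0]],
  [0.6,[0,0,0],[0,0,0]],
  [0.55,[0,0,0],[0,0,0]],
  [0,[0,0,0],[0,0,0]],
  [0,[0,0,0],[0,0,0]],
])

```text
time: 42.77
tool_pos: [0.5323, 0.1238, 0.0991]
orientation: [0.0, 0.997, 0.082, 0.001]
ft_force: [0.6, 0.7, 0.4]
finger_gap: 0.0433
grip_force: 0.0
```

Emit:
carry_out([
  [0,[0,0,0],[0,0,0]],
  [0,[0,0,0],[0,0,0]],
  [0,[0,0,0],[0,0,0.1]],
  [0,[0,0,0],[0,0,0.1]],
  [0,[0,0,0],[0,0,0.1]],
])

```text
time: 43.18
tool_pos: [0.5323, 0.1236, 0.0991]
orientation: [-0.0, 0.998, 0.069, 0.001]
ft_force: [-0.7, 1.4, 4.4]
finger_gap: 0.0417
grip_force: 30.0
```

```bash
python3 - <<'E'
from h import *
s=st();env.capture("wrist");s=st()
E
```

```text
43.1833 pos [0.5323 0.1236 0.0991] yaw 0.1383 tilt [0.0014 0.0003] Ftool [-0.5 -1.4 -4.4] M [ 0.326  0.019 -0.333] gap 0.0417 q6 1.456
43.2333 pos [0.5323 0.1236 0.0991] yaw 0.1377 tilt [0.0015 0.0002] Ftool [ 0.1 -1.7 -5. ] M [ 0.399  0.036 -0.355] gap 0.0413 q6 1.457
```

Emit:
carry_out([
  [0,[0,0,0],[0,0,0.1]],
  [0,[0,0,0],[0,0,0.1]],
  [0,[0,0,0],[0,0,0.1]],
  [0,[0,0,0],[0,0,0.1]],
  [0,[0,0,0],[0,0,0.05]],
])

```text
time: 43.65
tool_pos: [0.5323, 0.1235, 0.0991]
orientation: [-0.0, 0.999, 0.05, 0.001]
ft_force: [0.7, 2.8, 5.8]
finger_gap: 0.0414
grip_force: 30.0
```

```bash
python3 - <<'E'
from h import *
s=st();env.capture("wrist");s=st()
E
```

```text
43.65 pos [0.5323 0.1235 0.0991] yaw 0.0992 tilt [0.0014 0.0002] Ftool [ 1.  -2.7 -5.8] M [ 0.404 -0.037 -0.478] gap 0.0414 q6 1.495
43.7 pos [0.5323 0.1235 0.099 ] yaw 0.0991 tilt [0.0014 0.0001] Ftool [ 0.1 -2.4 -5.6] M [ 0.417  0.043 -0.417] gap 0.0416 q6 1.495
```

Both knobs are at about 0.45–0.5 Nm, which is snug. Release, lift clear and hand in.

Emit:
carry_out([
  [0.6,[0,0,0],[0,0,0]],
  [0.7,[0,0,0],[0,0,0]],
  [0.75,[0,0,0],[0,0,0]],
  [0.75,[0,0,0],[0,0,0]],
  [0.75,[0,0,-0.2],[0,0,0]],
])

```text
time: 44.12
tool_pos: [0.5308, 0.1232, 0.1024]
orientation: [0.0, 0.999, 0.05, -0.001]
ft_force: [0.3, -0.5, -0.6]
finger_gap: 0.0681
grip_force: 0.0
```

Emit:
carry_out([
  [0.75,[0,0,-0.5],[0,0,0]],
  [0.75,[0,0,-0.7],[0,0,0]],
  [0.75,[0,0,-0.7],[0,0,0]],
  [0.75,[0,0,-0.5],[0,0,0]],
  [0.75,[0,0,-0.2],[0,0,0]],
])

```text
time: 44.53
tool_pos: [0.5329, 0.1233, 0.1707]
orientation: [0.0, 0.999, 0.05, 0.002]
ft_force: [-0.5, 0.6, 0.2]
finger_gap: 0.0698
grip_force: 0.0
```

Emit:
carry_out([
  [0.75,[0,0,0],[0,0,0]],
  [0.75,[0,0,0],[0,0,0]],
  [0.75,[0,0,0],[0,0,0]],
  [0.75,[0,0,0],[0,0,0]],
  [0.75,[0,0,0],[0,0,0]],
])

```text
time: 44.95
tool_pos: [0.5312, 0.1233, 0.1675]
orientation: [-0.0, 0.999, 0.05, -0.001]
ft_force: [0.2, 0.1, 0.3]
finger_gap: 0.0697
grip_force: 0.0
```

```bash
python3 - <<'E'
from h import *
st();print(env.close_job())
E
```

```text
44.95 pos [0.5312 0.1233 0.1675] yaw 0.0995 tilt [-0.0018 -0.    ] Ftool [ 0.2 -0.  -0.3] M [-0.006  0.018 -0.035] gap 0.0697 q6 1.495
the job is handed in; nothing more can be done
None
```

I slid the cover home against both studs, tightened both knobs alternately to about 0.45–0.5 Nm (roughly 50 N each by the given torque ratio), let go and handed the job in at 45 s; no verdict came back.

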